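# Build a test-sieve stack on the shaker

### The job

Build the test-sieve stack on the round black platform of the sieve shaker (the grey box on one side of the bench), one piece at a time from the bottom up: first the pan, centred on the platform, then the sieve with the many small holes, then the sieve with the few large holes, and last the lid. Each piece must sit upright and fully home on the one below, so that its foot is inside the rim beneath. Leave the jar, the beaker and the spatula where they are, and let go of everything at the end.

Things in the scene. Friction and masses are not known exactly. Their poses are not given: they have to be found in the camera images.
- pan_c (a point): Receiver pan: a plain brass cup 58 mm across and 42 mm tall, with a flat bottom, no holes, an open top (bore 51 mm, wall 3.5 mm, 37 mm deep) and no foot. About 150 g. The point is at its centre, on the axis and 21 mm above its underside; z is up along the axis.
- fine_sieve_c (a point): Fine sieve: brass, 58 mm across, 46 mm tall, a steel plate of many small holes 16 mm below its rim; bore above it 51 mm. Its narrower foot, the lowest 6 mm (45 mm across at the shoulder, 38 at the bottom), enters the bore of the piece below until the shoulder rests on that rim. Stands on its foot. 160 g. Point: on the axis, half-way up, 23 mm above the foot's bottom; z up along the axis.
- coarse_sieve_c (a point): Coarse sieve: brass, like the fine sieve but 58 mm tall and with seven large holes (11 mm) in the steel plate 16 mm below its rim. Same 58 mm body, 51 mm bore and 6 mm tall tapered foot. 190 g. Point: on the axis, half-way up, 29 mm above the foot's bottom; z up along the axis.
- lid_c (a point): Lid: brass disc 58 mm across, 8 mm thick, with an upright round knob (18 mm across, 26 mm tall) on top and the same 6 mm tall tapered foot below; 40 mm tall in all, standing on its foot. 130 g. Point: on the axis, 20 mm above the foot's bottom; the disc's top is 6 mm below it, the knob's top 20 mm above it; z up along the axis.
- platform (a point): Sieve shaker: a fixed grey box (190 mm by 150 mm, top 48 mm above the table) with a round black rubber platform, 90 mm across, raised to 65 mm above the table. It stands on the left or the right of the bench. The point is at the centre of the platform's flat top; z is up, and -x points to the front with the dial and the display.
- balance: Laboratory balance, not to be used: a fixed white box (210 mm by 160 mm, 60 mm high) with a round steel weighing pan 112 mm across, standing on the side of the bench opposite to the shaker. Origin at the centre of its underside; z is up and -x its front.
- jar_c (a point): Bystander, to be left alone: a closed amber glass jar with a white cap, 42 mm across and 55 mm tall, loose, standing among the pieces. The point is at its centre, 27.5 mm above its underside.
- beaker_c (a point): Bystander, to be left alone: an open white plastic beaker, 48 mm across and 58 mm tall, loose, standing among the pieces. The point is at its centre, 29 mm above its underside.
- spatula_c (a point): Bystander, to be left alone: a flat steel spatula, 120 mm long, up to 16 mm wide and 5 mm thick, lying loose on the bench. The point is near its middle; x runs along it towards the blade.
There are look-alikes about, which are no part of the job. Leave any green look-alike of the part that bears lid_c alone.

How it is judged:
On the way, in this order (a step that is already met when the one before it is completed fails the run):
1. The pan stands upright on the shaker platform, near its centre (horizontal distance between pan_c and platform below 0.012 m and z of pan_c in the frame of platform between 0.018 and 0.024 m and angle between pan_c's own z axis and vertical below 0.08 rad), for 0.2 s.
2. The fine sieve is seated on the pan (horizontal distance between fine_sieve_c and pan_c below 0.005 m and z of fine_sieve_c in the frame of pan_c between 0.035 and 0.041 m and angle between fine_sieve_c's own z axis and vertical below 0.08 rad), for 0.2 s.
3. The coarse sieve is seated on the fine sieve (horizontal distance between coarse_sieve_c and fine_sieve_c below 0.005 m and z of coarse_sieve_c in the frame of fine_sieve_c between 0.043 and 0.049 m and angle between coarse_sieve_c's own z axis and vertical below 0.08 rad), for 0.2 s.
4. The lid is seated on the coarse sieve (horizontal distance between lid_c and coarse_sieve_c below 0.005 m and z of lid_c in the frame of coarse_sieve_c between 0.04 and 0.046 m and angle between lid_c's own z axis and vertical below 0.08 rad), for 0.2 s.
At the end, for the whole second after the job is handed in: The pan stands upright on the shaker platform within 12 mm of its centre; on it the fine sieve, on that the coarse sieve and on top the lid, each within 5 mm of the axis of the piece below, upright within 0.08 rad and within 3 mm of its fully seated height; all released and at rest (all of step 1 and all of step 2 and all of step 3 and all of step 4 and linear speed of each of pan, fine_sieve, coarse_sieve, lid below 0.02 m/s); the robot touches nothing.
It fails at once if The jar is pushed more than 30 mm from its place or knocked over (distance of jar_c from where it was at the start of the episode above 0.03 m or angle between jar_c's own z axis and vertical above 0.6 rad).
It fails at once if The beaker is pushed more than 30 mm from its place or knocked over (distance of beaker_c from where it was at the start of the episode above 0.03 m or angle between beaker_c's own z axis and vertical above 0.6 rad).
It fails at once if The spatula is pushed more than 30 mm from its place (distance of spatula_c from where it was at the start of the episode above 0.03 m).
It also fails if it takes over 112 s, if anything falls off the work surface, if the arm or the gripper's body presses on something with over 40 N, if the wrist force passes 120 N, or if a joint passes its speed limit or range.

### The arm

A 7-joint arm with a two-finger parallel gripper is mounted at the origin on the work surface. World frame = base frame: x ahead of the robot, y to its left, z up, the work surface at z = 0. Lengths are in m, angles in rad, forces in N, time in s.
With the tool pointing down it reaches from about 0.425 to 0.95 m from the base axis. Payload 4.7 kg.
Tool frame: the origin (TCP) lies midway between the tips of the shut fingers; the grasp point (between the pads) lies 19 mm behind it; z points along the fingers, y is the direction in which the jaws open and shut (so a half turn about z gives the same grasp; the last joint's range is limited). The gripper opens to 85 mm and grips with 20 to 120 N. Pads are 22 mm wide; open, the fingers measure 114 mm over their backs; the gripper's body (76 mm by 85 mm) begins 54 mm behind the grasp point. The pads swing forward as they close: fully open they stand 13 mm farther back than shut.
Start: joints at [1.221, 0.469, -0.049, 1.532, 0.024, 1.141, -0.082], TCP at [0.213, -0.641, 0.231] pointing down, gripper open.
Joint ranges: [-2.59, 2.59], [-0.33, 1.99], [-1.39, 1.29], [0.1, 2.45], [-1.04, 4.18], [0.21, 1.99], [-2.66, 2.66]. Speed limits (rad/s): [2.57, 2.57, 3.14, 3.14, 3.14, 3.14, 3.14].

### API

Orientations are given as a unit quaternion [w, x, y, z].
In Python, from workcell import bot gives the robot as it stands. The module is installed in compiled form; this text tells all that it offers.
- The arm moves only by the shell command python3 -m inch 'ROWS' [FORCE]. ROWS is JSON, a list that holds one entry, the list of rows, each a list of 5 numbers: the opening in per cent of the stroke, from 0 (shut) to 100 (fully open), then the shift along the tool's x, y, z in units of 30 mm (1.0 is 30 mm), then the turn about the tool's z in units of 6 degrees (1.0 is 6 degrees). In form: [[[hand, x, y, z, turn], ...]]. A call has 1 to 20 rows; each row shifts and turns the pose as measured when the row begins, along the tool's axes as they then stand; what a row does not reach is not made up. A row lasts 1/10 s, in which the tool goes at most 50 mm and 8.59 degrees, less where a joint would pass 70% of its speed; a pose out of reach is approached as far as the arm can. A call is refused whole if a number of a shift passes 1 or a number of a turn 1, either way. A call with a gripper value outside its range is refused whole. The fingers move at their own pace and stop on an object; FORCE is the grip in N (left out, the last holds). Time passes only in rows, so rows that do not move let the fingers close. It gives the time, the measured TCP pose, the force and the opening at its end, in the units of the state.
- bot.state(): the state, without advancing time (a new reading comes with each control period).
- bot.get_image(name): name is "scene" or "side" or "wrist"; returns (picture, depth): 480x640x3 uint8, red, green, blue; 480x640 float32, m along the optical axis (not along the pixel's ray), 0 where there is no reading.
- bot.get_calibration(name): a dict with "fx", "fy", "cx", "cy" (pixels), "k1" (the pictures are not rectified: a ray, as slopes to the right and down, at radius r is drawn at 1 + k1 r^2 times it, then the intrinsics apply), "rvec" (rotation vector, rad) and "tvec" (3), from world to camera coordinates, as OpenCV has them. Camera axes: x right, y down, z forward; pixel columns grow to the right and rows downward; lengths in m; the calibration is good to about 2 mm. A picture is of the moment at which its call begins: read the wrist's pose just before it. get_calibration takes no time and is no camera call; for the wrist camera it gives the pose at the moment of the call.
- bot.hand_in(): hands the job in, once; it reports no verdict.
The state is a dict: "t": time; "q": joint angles; "dq": joint speeds; "tau": joint torques, N m; "tcp_pos": TCP position; "eef_rot": TCP orientation; "force": force on the tool from outside, world axes, zero at the start; "moment": the same for the moment, N m; "finger_gap": opening from 0.0 (shut) to 1.0 (fully open).
Only numpy, scipy, OpenCV 4.12 (cv2) and the standard library are available. Lean on these libraries where they do the work, as an engineer would, in place of code of your own. Each camera call takes 0.05 s, during which the arm holds its last target.

## Working session

There is one attempt and no reset: what is moved stays moved. The work goes in short steps, Python scripts to look and compute and a shell command to move; the robot and the scene stay as the last step left them, time stands still between calls to the robot, and variables do not carry over. Pictures are saved under pics/ and viewed, and the job is handed in when it is done.

```bash
mkdir -p pics; ls
cat > h.py <<'E'
import numpy as np, cv2
from workcell import bot
def save(n,name):
    p,d=bot.get_image(n); cv2.imwrite(f'pics/{name}.png',p[:,:,::-1]); np.savez(f'pics/{name}.npz',p=p,d=d,**{k:np.array(v) for k,v in bot.get_calibration(n).items()}); return p,d
def load(name): return np.load(f'pics/{name}.npz')
def rays(c,uv):
    uv=np.atleast_2d(np.array(uv,float))
    x=(uv[:,0]-c['cx'])/c['fx'];y=(uv[:,1]-c['cy'])/c['fy']
    xd=np.hypot(x,y);r=xd.copy()
    for _ in range(20): r=xd/(1+c['k1']*r*r)
    s=np.where(xd>0,r/np.maximum(xd,1e-9),1)
    d=np.c_[x*s,y*s,np.ones(len(x))]
    R=cv2.Rodrigues(np.array(c['rvec'],float))[0];t=np.array(c['tvec'],float).ravel()
    return -R.T@t, d@R   # origin, world dirs (unit depth)
def onplane(c,uv,z):
    o,d=rays(c,uv); return o+d*((z-o[2])/d[:,2])[:,None]
def pts(c,uv):
    uv=np.atleast_2d(uv).astype(int);o,d=rays(c,uv);return o+d*c['d'][uv[:,1],uv[:,0]][:,None]
def cloud(c):
    v,u=np.mgrid[0:480,0:640]; P=pts(c,np.c_[u.ravel(),v.ravel()]);P[c['d'].ravel()==0]=np.nan;return P.reshape(480,640,3)
E
python3 - <<'E'
from h import *
print(bot.state())
for n in ['scene','side','wrist']:
    save(n,n+'0'); print({k:np.round(v,3).tolist() for k,v in bot.get_calibration(n).items()})
E
```

```text
pics
{'t': 0.0, 'q': array([ 1.22108374,  0.46941437, -0.0485911 ,  1.53372024,  0.02410052,
        1.14098333, -0.0822824 ]), 'dq': array([ 2.04477608e-03,  5.47834141e-04, -8.46575762e-04,  1.41188869e-04,
       -5.95345426e-04, -6.54745343e-05, -9.99358355e-04]), 'tau': array([ 1.84304790e-04, -5.10300171e+01, -4.69680992e-02, -2.37706375e+01,
        1.06026744e-02,  7.66936457e-03, -1.83901193e-05]), 'tcp_pos': array([ 0.21267331, -0.63999559,  0.23026851]), 'eef_rot': array([-9.50735560e-04,  9.87158286e-01,  1.59742221e-01, -1.91388649e-04]), 'force': array([-0.66955437,  0.18693988,  0.34179931]), 'moment': array([ 0.01368505, -0.02198585,  0.00275812]), 'finger_gap': 0.9987110963929144}
{'fx': 589.255, 'fy': 589.255, 'cx': 322.295, 'cy': 240.455, 'k1': -0.184, 'rvec': [0.996, 2.365, -1.108], 'tvec': [0.383, -0.211, 1.612]}
{'fx': 483.246, 'fy': 483.246, 'cx': 318.226, 'cy': 253.036, 'k1': -0.126, 'rvec': [2.329, -0.728, 0.299], 'tvec': [-0.468, 0.294, 0.738]}
{'fx': 357.012, 'fy': 357.012, 'cx': 318.143, 'cy': 237.081, 'k1': -0.06, 'rvec': [-2.35, 1.695, 0.251], 'tvec': [-0.673, -0.037, 0.38]}
```

View pics/scene0.png

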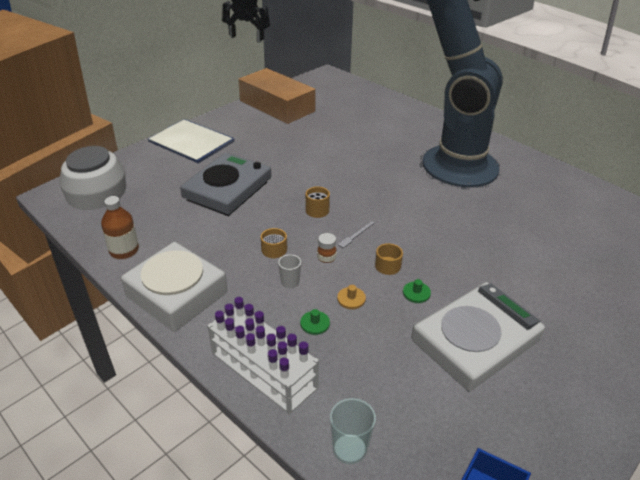

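View pics/side0.png

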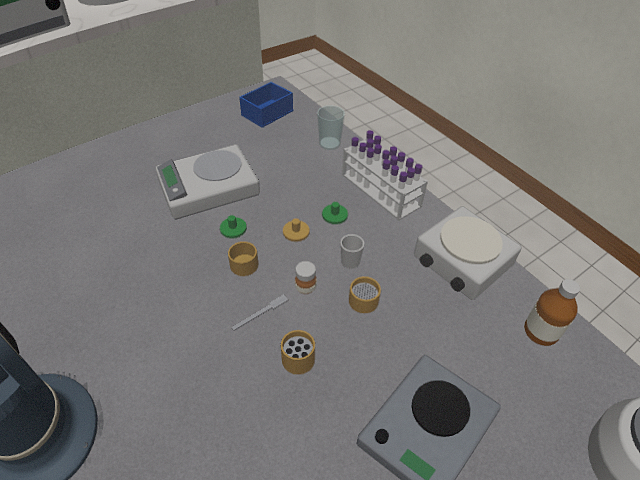

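View pics/wrist0.png

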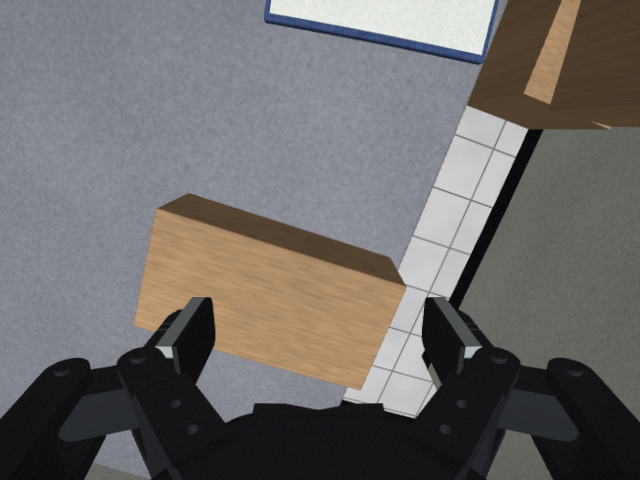

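The scene shows the shaker on the right (-y) at scene (221,176), side (441,408). In the side view: pan (243,258), fine sieve (365,293), coarse sieve (298,350), brass lid (296,230), with jar (306,275), beaker (352,250), spatula (260,312), and green decoy lids.

```bash
cat > meas.py <<'E'
from h import *
import sys
def circ(P):
    A=np.c_[2*P[:,:2],np.ones(len(P))];s=np.linalg.lstsq(A,(P[:,:2]**2).sum(1),rcond=None)[0]
    return s[:2],np.sqrt(s[2]+s[:2]@s[:2])
def brass(c):
    h=cv2.cvtColor(c['p'],cv2.COLOR_RGB2HSV); return cv2.inRange(h,(10,110,60),(28,255,255))
def rimfit(c,seed,ztop,win=40):
    # ellipse of region outline projected to rim plane: use depth points near ztop
    W=cloud(c);m=brass(c);u,v=seed
    sub=np.zeros_like(m);sub[max(0,v-win):v+win,max(0,u-win):u+win]=1
    k=(sub>0)&(m>0)&(np.abs(W[...,2]-ztop)<0.004)
    P=W[k]; 
    ctr,r=circ(P)
    for _ in range(5):
        d=np.abs(np.hypot(*(P[:,:2]-ctr).T)-0.02725); 
        g=P[d<0.006]; 
        ctr,r=circ(g)
    return ctr,r,len(g),g[:,2].mean()
E
python3 - <<'E'
from meas import *
seeds={'pan':((389,258),(243,258),.042),'fine':((274,243),(365,293),.046),'coarse':((317,201),(298,350),.058)}
for n,(a,b,z) in seeds.items():
    for cam,s in (('scene0',a),('side0',b)):
        c=load(cam);ctr,r,k,zm=rimfit(c,s,z,28);print(n,cam,ctr.round(4),r.round(4),k,zm.round(4))
for cam,s in (('scene0',(352,297)),('side0',(296,230))):
    c=load(cam);W=cloud(c);m=brass(c)>0;sub=np.zeros_like(m);sub[s[1]-25:s[1]+25,s[0]-25:s[0]+25]=1
    P=W[m&sub]; D=P[abs(P[:,2]-.014)<.004]; T=P[abs(P[:,2]-.040)<.003]
    print('lid',cam,D[:,:2].min(0),D[:,:2].max(0),(D[:,:2].min(0)+D[:,:2].max(0))/2,'knob',T.mean(0),len(T))
    c2=c
for cam,s in (('scene0',(221,176)),('side0',(441,408))):
    c=load(cam);W=cloud(c);g=c['p'].max(2)<60;sub=np.zeros_like(g);sub[s[1]-40:s[1]+40,s[0]-40:s[0]+40]=1
    P=W[g&sub&(abs(W[...,2]-.065)<.006)]; 
    mm=(g&sub).astype(np.uint8);n,l,st,ce=cv2.connectedComponentsWithStats(mm);i=l[s[1],s[0]];
    cc=max(cv2.findContours((l==i).astype(np.uint8),0,1)[0],key=len)[:,0]
    Q=onplane(c,cc,.065);print('plat',cam,P.mean(0),circ(Q[:,:]),st[i])
# bystanders
c=load('side0');W=cloud(c)
for n,p in dict(jar=(306,268),beaker=(352,240),spat1=(236,327),spat2=(283,300),green1=(233,220),green2=(335,207)).items(): print(n,W[p[1],p[0]].round(3))
E
```

```text
pan scene0 [0.4717 0.1209] 0.0269 109 0.0404
pan side0 [0.4682 0.116 ] 0.0271 103 0.0397
fine scene0 [ 0.6146 -0.0897] 0.0267 118 0.0445
fine side0 [ 0.6107 -0.0947] 0.0268 115 0.0442
coarse scene0 [ 0.4415 -0.1245] 0.0269 82 0.0564
coarse side0 [ 0.438 -0.129] 0.0271 182 0.0561
lid scene0 [0.57874755 0.10600504] [0.63686046 0.16446209] [0.60780401 0.13523357] knob [0.6081748  0.13611276 0.03929298] 41
lid side0 [0.57589001 0.10222109] [0.6328851  0.16003933] [0.60438755 0.13113021] knob [0.60444869 0.12959017 0.03816063] 26
plat scene0 [ 0.55948022 -0.34167258  0.06431591] (array([ 0.56078232, -0.34037929]), np.float64(0.04503485058074132)) [203 165  36  22 607]
plat side0 [ 0.55299128 -0.34976801  0.06343394] (array([ 0.5524199 , -0.34962917]), np.float64(0.04440157924940278)) [ 412  381   58   56 2535]
jar [0.545 0.004 0.05 ]
beaker [0.667 0.017 0.043]
spat1 [ 0.382 -0.008  0.003]
spat2 [ 0.485 -0.006  0.005]
green1 [0.497 0.208 0.038]
green2 [0.701 0.121 0.036]
```

```bash
cat >> h.py <<'E'
from scipy.spatial.transform import Rotation as Ro
def pose():
    s=bot.state();q=s['eef_rot'];return s['tcp_pos'],Ro.from_quat([q[1],q[2],q[3],q[0]]).as_matrix(),s
def go(target,yaw=0.):
    """yaw: desired angle of tool x in world"""
    p,R,s=pose();d=np.array(target)-p
    cur=np.degrees(np.arctan2(R[1,0],R[0,0]))
    turn=((cur-yaw+180)%360-180)
    # shift with present axes, and with axes after the turn
    Rn=np.array([[np.cos(np.radians(yaw)),np.sin(np.radians(yaw)),0],[np.sin(np.radians(yaw)),-np.cos(np.radians(yaw)),0],[0,0,-1]]).copy()
    print('tcp',p.round(4),'yaw %.2f'%cur,'tilt %.3f'%np.degrees(np.arccos(-R[2,2])),'t %.2f'%s['t'],'gap %.3f'%s['finger_gap'],'F',s['force'].round(1))
    print(' units now',(R.T@d/.03).round(2),'turn units %.2f'%(turn/6),' units after turn',(Rn.T@d/.03).round(2))
E
python3 - <<'E'
from h import *
p,R,s=pose();c=bot.get_calibration('wrist');Rc=cv2.Rodrigues(np.array(c['rvec']))[0];o=-Rc.T@c['tvec']
print('cam in tool',R.T@(o-p),'axis in tool',R.T@Rc.T)
go([.47,-.345,.25],0)
E
```

```text
cam in tool [ 0.07282057 -0.00044783 -0.14265506] axis in tool [[-1.18968739e-04 -9.58202019e-01 -2.86092427e-01]
 [ 9.99999516e-01  1.65292765e-04 -9.69450834e-04]
 [ 9.76218755e-04 -2.86092404e-01  9.58201536e-01]]
tcp [ 0.2127 -0.6401  0.2305] yaw 18.39 tilt 0.086 t 0.15 gap 1.003 F [-0.5 -0.2  0.4]
 units now [11.24 -6.63 -0.64] turn units 3.06  units after turn [ 8.58 -9.84 -0.65]
```

```bash
python3 -m inch '[[[100,0,0,-0.3,1],[100,0,0,-0.3,1],[100,0,0,0,1],[100,0.88,-0.82,0,0],[100,0.88,-0.82,0,0],[100,0.88,-0.82,0,0],[100,0.88,-0.82,0,0],[100,0.88,-0.82,0,0],[100,0.88,-0.82,0,0],[100,0.88,-0.82,0,0],[100,0.88,-0.82,0,0],[100,0.88,-0.82,0,0],[100,0.88,-0.82,0,0],[100,0.88,-0.82,0,0],[100,0.88,-0.82,0,0],[100,0,0,0,0]]]'
python3 - <<'E'
from h import *
go([.556,-.345,.25],0); save('wrist','w1'); go([.47,.1185,.2])
E
```

```text
t: 1.75
tcp_pos: [0.5404, -0.3349, 0.2419]
eef_rot: [-0.005, 1.0, -0.006, -0.004]
force: [0.0, 1.3, 0.3]
finger_gap: 0.999
tcp [ 0.5404 -0.3349  0.2419] yaw -0.70 tilt 0.764 t 1.75 gap 0.999 F [0.  1.3 0.3]
 units now [ 0.52  0.33 -0.28] turn units -0.12  units after turn [ 0.52  0.34 -0.27]
tcp [ 0.5382 -0.3377  0.2418] yaw -0.90 tilt 0.764 t 1.80 gap 0.998 F [ 0.1  0.1 -1.1]
 units now [ -2.5  -15.16   1.55] turn units -0.15  units after turn [ -2.27 -15.21   1.39]
```

View pics/w1.png

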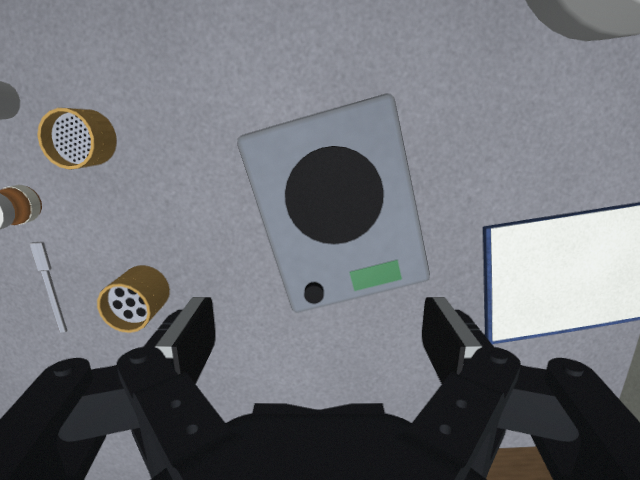

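```bash
sed -i 's/    p,d=bot.get_image(n);/    cal=bot.get_calibration(n); p,d=bot.get_image(n);/; s/in bot.get_calibration(n).items()})/in cal.items()})/' h.py
cat >> meas.py <<'E'
def blackdisc(c,s,z=.065,T=60):
    g=(c['p'].max(2)<T).astype(np.uint8);n,l,st,ce=cv2.connectedComponentsWithStats(g);i=l[s[1],s[0]]
    cc=max(cv2.findContours((l==i).astype(np.uint8),0,1)[0],key=len)[:,0]
    return circ(onplane(c,cc,z))
E
python3 - <<'E'
from meas import *
save('wrist','w2');go([.47,.1185,.2])
for n in('w1','w2'):
    c=load(n);print(blackdisc(c,(334,195)))
    # also brass pieces visible
    for nm,s,z in(('fine',(75,138),.046),('coarse',(130,300),.058)):
        print(nm,rimfit(c,s,z,45))
E
```

```text
tcp [ 0.5363 -0.3402  0.2418] yaw -1.12 tilt 0.764 t 1.85 gap 1.003 F [ 0.3  0.1 -0.2]
 units now [ -2.49 -15.23   1.53] turn units -0.19  units after turn [ -2.21 -15.29   1.39]
(array([ 0.55183705, -0.34972564]), np.float64(0.0437743471671399))
fine (array([ 0.60873372, -0.09614778]), np.float64(0.026940404409902325), 752, np.float64(0.04481248181361446))
coarse (array([ 0.43638353, -0.12982447]), np.float64(0.02688782413556568), 591, np.float64(0.05712911155885719))
(array([ 0.55450893, -0.34660074]), np.float64(0.043782892902995675))
fine (array([ 0.61058551, -0.09283831]), np.float64(0.02695446755527303), 804, np.float64(0.04529963873568167))
coarse (array([ 0.43836012, -0.12722859]), np.float64(0.026904258583188238), 629, np.float64(0.057381503221035704))
```

```bash
python3 -m inch '[[[100,-0.1,-0.5,0,-0.1],[100,-0.15,-0.95,0.1,-0.1],[100,-0.15,-0.95,0.1,0],[100,-0.15,-0.95,0.1,0],[100,-0.15,-0.95,0.1,0],[100,-0.15,-0.95,0.1,0],[100,-0.15,-0.95,0.1,0],[100,-0.15,-0.95,0.1,0],[100,-0.15,-0.95,0.1,0],[100,-0.15,-0.95,0.1,0],[100,-0.15,-0.95,0.1,0],[100,-0.15,-0.95,0.1,0],[100,-0.15,-0.95,0.1,0],[100,-0.15,-0.95,0.1,0],[100,-0.15,-0.95,0.1,0],[100,-0.1,-0.5,0.1,0],[100,-0.1,-0.3,0.1,0],[100,0,0,0,0],[100,0,0,0,0]]]'
python3 - <<'E'
from meas import *
go([.47,.1185,.1]);save('wrist','w3');go([.47,.1185,.1])
E
```

```text
t: 3.75
tcp_pos: [0.4464, 0.0988, 0.1947]
eef_rot: [0.002, 1.0, -0.018, -0.008]
force: [0.0, -0.1, 0.4]
finger_gap: 1.003
tcp [0.4464 0.0988 0.1947] yaw -2.07 tilt 0.963 t 3.75 gap 1.003 F [ 0.  -0.1  0.4]
 units now [ 0.81 -0.69  3.14] turn units -0.34  units after turn [ 0.79 -0.66  3.16]
tcp [0.4464 0.0987 0.1947] yaw -2.09 tilt 0.966 t 3.80 gap 1.001 F [-0.3 -0.1  0.5]
 units now [ 0.81 -0.7   3.14] turn units -0.35  units after turn [ 0.79 -0.66  3.16]
```

View pics/w3.png

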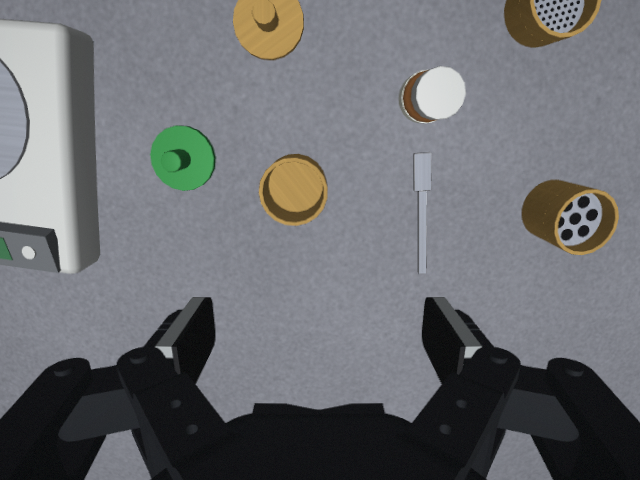

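Wrist view: the pan at (293,190), brass lid (268,20), coarse sieve (585,220), green decoy (183,157).

Run:
```python
from meas import *
c=load('w3')
print('pan',rimfit(c,(293,190),.042,45)); print('coarse',rimfit(c,(575,220),.058,60))
m=brass(c);W=cloud(c);k=np.zeros_like(m,bool);k[0:62,225:310]=1;P=W[k&(m>0)];T=P[abs(P[:,2]-.04)<.003];print('knob',T.mean(0),len(T))
ctr=rimfit(c,(293,190),.042,45)[0]
go([*ctr,.1]);go([*ctr,.018])
```

```text
pan (array([0.46849649, 0.11913601]), np.float64(0.026775133219228354), 824, np.float64(0.0417631170928735))
coarse (array([ 0.43807006, -0.12500748]), np.float64(0.026935793466094714), 1058, np.float64(0.05700760477606177))
knob [0.60394381 0.13376163 0.03973674] 481
tcp [0.4464 0.0987 0.1947] yaw -2.09 tilt 0.966 t 3.80 gap 1.001 F [-0.3 -0.1  0.5]
 units now [ 0.76 -0.72  3.14] turn units -0.35  units after turn [ 0.74 -0.68  3.16]
tcp [0.4464 0.0987 0.1947] yaw -2.09 tilt 0.966 t 3.80 gap 1.001 F [-0.3 -0.1  0.5]
 units now [ 0.81 -0.73  5.88] turn units -0.35  units after turn [ 0.74 -0.68  5.89]
```

```bash
python3 -m inch '[[[100,0.4,-0.35,0.4,-0.35],[100,0.35,-0.33,0.5,0],[100,0,0,0.5,0],[100,0,0,0.5,0],[100,0,0,0.5,0],[100,0,0,0.5,0],[100,0,0,0.3,0],[100,0,0,0,0],[100,0,0,0,0]]]'
python3 - <<'E'
from meas import *
save('wrist','w4');c=load('w4')
ctr=rimfit(c,(310,260),.042,90);print(ctr)
go([*ctr[0],.010])
E
```

```text
t: 4.7
tcp_pos: [0.4736, 0.1078, 0.0965]
eef_rot: [0.003, 1.0, -0.009, -0.005]
force: [-0.1, -0.2, 0.8]
finger_gap: 0.999
(array([0.46896085, 0.11918027]), np.float64(0.026677661240294474), 1811, np.float64(0.04158067826448368))
tcp [0.4737 0.1078 0.0966] yaw -1.07 tilt 0.716 t 4.75 gap 1.002 F [ 0.6  0.6 -1.9]
 units now [-0.13 -0.4   2.89] turn units -0.18  units after turn [-0.16 -0.38  2.89]
```

View pics/w4.png

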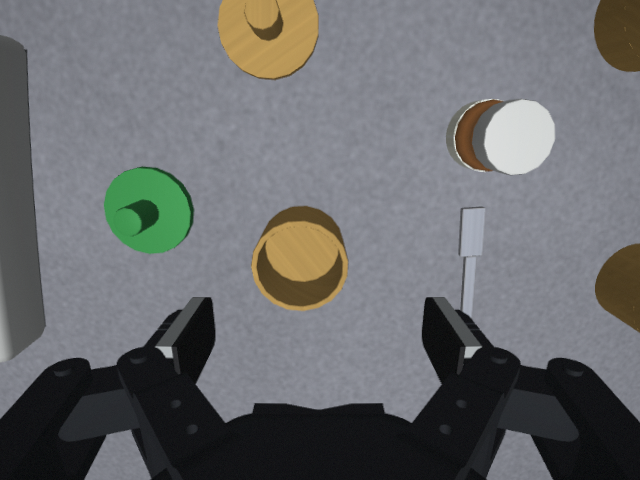

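Pan rim at (300,265), between and just ahead of the open fingers. I'll centre and descend.

```bash
python3 -m inch '[[[100,-0.1,-0.25,0,-0.2],[100,-0.04,-0.2,0,0],[100,0,0,0.4,0],[100,0,0,0.4,0],[100,0,0,0.4,0],[100,0,0,0,0],[100,0,0,0,0]]]'
python3 - <<'E'
from meas import *
go([.469,.1192,.010])
E
```

```text
t: 5.45
tcp_pos: [0.4696, 0.1231, 0.0586]
eef_rot: [0.003, 1.0, 0.003, -0.004]
force: [-0.1, 0.6, 0.3]
finger_gap: 1.004
tcp [0.4696 0.1231 0.0586] yaw 0.29 tilt 0.578 t 5.45 gap 1.004 F [-0.1  0.6  0.3]
 units now [-0.01  0.12  1.62] turn units 0.05  units after turn [-0.02  0.13  1.62]
```

```bash
python3 -m inch '[[[100,0,0.1,0.3,0],[100,0,0,0.4,0],[100,0,0,0.4,0],[100,0,0,0.3,0],[100,0,0,0.1,0],[100,0,0,0,0],[0,0,0,0,0],[0,0,0,0,0],[0,0,0,0,0],[0,0,0,0,0],[0,0,0,0,0],[0,0,0,0,0],[0,0,0,0,0],[0,0,0,0,0]]]' 50
python3 - <<'E'
from meas import *
go([.469,.1192,.010]);save('wrist','w5')
E
```

```text
t: 6.85
tcp_pos: [0.4697, 0.1192, 0.0101]
eef_rot: [0.003, 1.0, 0.002, -0.004]
force: [0.1, 0.1, -1.8]
finger_gap: 0.651
tcp [0.4697 0.1192 0.0101] yaw 0.25 tilt 0.512 t 6.85 gap 0.651 F [ 0.1  0.1 -1.8]
 units now [-0.02  0.    0.  ] turn units 0.04  units after turn [-0.02  0.    0.  ]
```

View pics/w5.png

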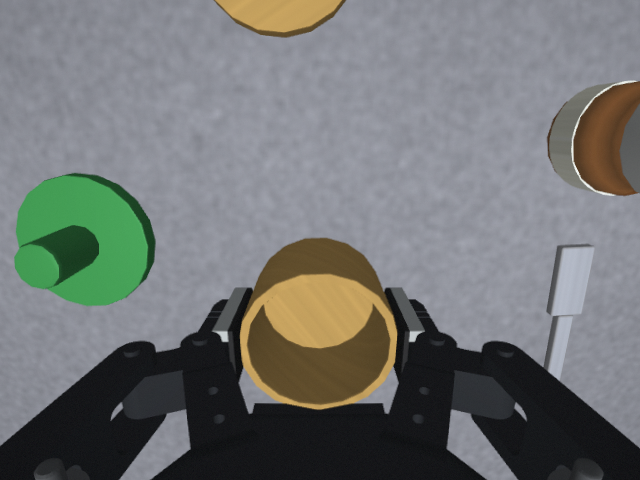

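Pan gripped between pads, rim centred at (318,342). Lift and carry.

```bash
python3 -m inch '[[[0,0,0,-0.2,0],[0,0,0,-0.5,0],[0,0,0,-0.8,0],[0,0,0,-0.8,0],[0,0,0,-0.8,0],[0,0,0.2,-0.8,0],[0,0.1,0.5,-0.5,0],[0,0.15,0.8,0,0],[0,0.18,0.95,0,0],[0,0.18,0.95,0,0],[0,0.18,0.95,0,0],[0,0.18,0.95,0,0],[0,0.18,0.95,0,0],[0,0.18,0.95,0,0],[0,0.18,0.95,0,0],[0,0.18,0.95,0,0],[0,0.18,0.95,0,0],[0,0.18,0.8,0,0],[0,0.1,0.5,0,0],[0,0,0.2,0,0]]]'
python3 - <<'E'
from meas import *
go([.554,-.347,.12])
E
```

```text
t: 8.9
tcp_pos: [0.5387, -0.236, 0.1564]
eef_rot: [0.002, 1.0, 0.007, -0.001]
force: [-1.0, 1.3, -0.8]
finger_gap: 0.654
tcp [ 0.5387 -0.236   0.1564] yaw 0.78 tilt 0.304 t 8.90 gap 0.654 F [-1.   1.3 -0.8]
 units now [0.46 3.7  1.23] turn units 0.13  units after turn [0.51 3.7  1.21]
```

```bash
python3 -m inch '[[[0,0,0.3,0,0],[0,0,0.6,0,0],[0,0,0.6,0,0],[0,0.1,0.6,0,0],[0,0.1,0.6,0,0],[0,0.1,0.4,0,0],[0,0.1,0.2,0,0.1],[0,0,0,0,0],[0,0,0,0,0]]]'
python3 - <<'E'
from meas import *
save('wrist','w6');go([.554,-.347,.12]);save('side','s6')
c=load('w6');print(rimfit(c,(318,342),pose()[0][2]+.032,90))
E
```

```text
t: 9.8
tcp_pos: [0.5538, -0.3341, 0.1562]
eef_rot: [-0.0, 1.0, 0.005, -0.002]
force: [0.0, 0.4, -1.3]
finger_gap: 0.651
tcp [ 0.5538 -0.334   0.1562] yaw 0.64 tilt 0.266 t 9.85 gap 0.650 F [ 0.8  0.1 -1.8]
 units now [0.01 0.44 1.21] turn units 0.11  units after turn [0.01 0.43 1.21]
(array([ 0.55358946, -0.33348043]), np.float64(0.026701498780517995), 5195, np.float64(0.18773354990919386))
```

View pics/w6.png

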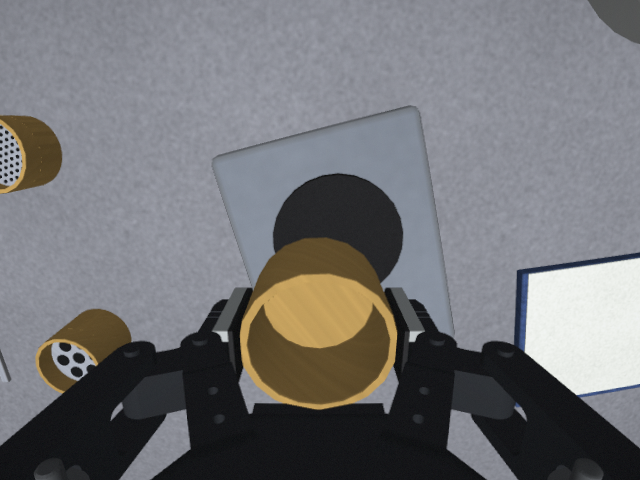

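View pics/s6.png

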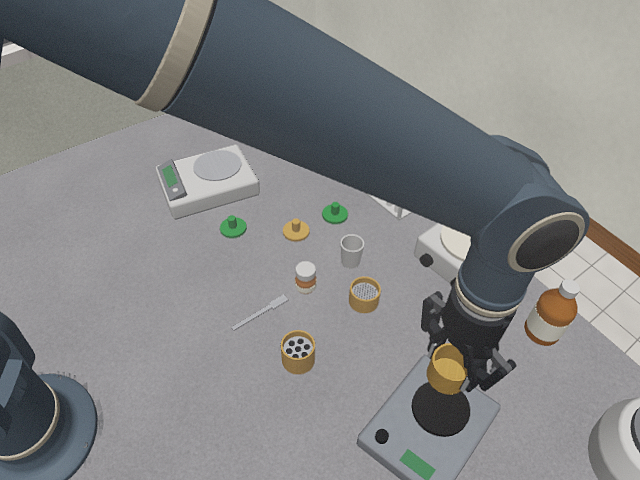

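The pan is held level at TCP, rim centre (318,342). The platform's far arc is visible above it (centre near 338,240). I'll fit its visible arc.

Run:
```python
from meas import *
c=load('w6');g=(c['p'].max(2)<60).astype(np.uint8);g[300:]=0
cc=max(cv2.findContours(g,0,1)[0],key=len)[:,0]
Q=onplane(c,cc[cc[:,1]<232],.065);print(circ(Q),len(Q))
go([*circ(Q)[0],.0765])
```

```text
(array([ 0.55557166, -0.34649667]), np.float64(0.043509080028365295)) 170
tcp [ 0.5537 -0.3338  0.1563] yaw 0.66 tilt 0.266 t 9.90 gap 0.651 F [ 0.2  0.5 -0.4]
 units now [0.07 0.43 2.66] turn units 0.11  units after turn [0.06 0.42 2.66]
```

```bash
python3 -m inch '[[[0,0.05,0.2,0,0.1],[0,0,0.2,0.3,0],[0,0,0.02,0.5,0],[0,0,0,0.5,0],[0,0,0,0.5,0],[0,0,0,0.3,0],[0,0,0,0.1,0],[0,0,0,0,0],[0,0,0,0,0]]]'
python3 - <<'E'
from meas import *
go([.5553,-.3468,.0755])
E
```

```text
t: 10.8
tcp_pos: [0.554, -0.3446, 0.0821]
eef_rot: [-0.002, 1.0, 0.001, -0.004]
force: [-0.5, -0.4, -0.7]
finger_gap: 0.652
tcp [ 0.554  -0.3446  0.0821] yaw 0.16 tilt 0.530 t 10.80 gap 0.652 F [-0.5 -0.4 -0.7]
 units now [0.05 0.07 0.22] turn units 0.03  units after turn [0.04 0.07 0.22]
```

```bash
python3 -m inch '[[[0,0.04,0.06,0.1,0],[0,0,0,0.08,0],[0,0,0,0.04,0],[0,0,0,0,0]]]'
python3 - <<'E'
from meas import *
go([.5553,-.3468,.0755])
E
```

```text
t: 11.2
tcp_pos: [0.5565, -0.3472, 0.0769]
eef_rot: [-0.001, 1.0, 0.001, -0.003]
force: [-0.3, -0.2, -1.6]
finger_gap: 0.65
tcp [ 0.5565 -0.3472  0.0769] yaw 0.16 tilt 0.313 t 11.20 gap 0.650 F [-0.3 -0.2 -1.6]
 units now [-0.04 -0.01  0.05] turn units 0.03  units after turn [-0.04 -0.01  0.05]
```

```bash
python3 -m inch '[[[0,0,0,0.06,0],[0,0,0,0,0],[0,0,0,0,0]]]'; python3 -m inch '[[[0,0,0,0.04,0],[0,0,0,0,0]]]'
```

```text
t: 11.5
tcp_pos: [0.5567, -0.3473, 0.0754]
eef_rot: [-0.001, 1.0, 0.001, -0.002]
force: [-0.2, -0.9, -2.2]
finger_gap: 0.653
t: 11.7
tcp_pos: [0.557, -0.3474, 0.075]
eef_rot: [-0.0, 1.0, 0.001, -0.002]
force: [0.1, 0.3, -1.3]
finger_gap: 0.647
```

```bash
python3 -m inch '[[[0,0,0,0.04,0],[0,0,0,0,0]]]'; python3 -m inch '[[[0,0,0,0.04,0],[0,0,0,0,0]]]'
```

```text
t: 11.9
tcp_pos: [0.5574, -0.3475, 0.075]
eef_rot: [-0.0, 1.0, 0.001, -0.002]
force: [-0.0, 0.0, -1.1]
finger_gap: 0.65
t: 12.1
tcp_pos: [0.5576, -0.3476, 0.0749]
eef_rot: [0.0, 1.0, 0.001, -0.001]
force: [-1.5, 0.0, -1.4]
finger_gap: 0.651
```

```bash
python3 -m inch '[[[0,-0.04,0,0.08,0],[0,0,0,0.04,0]]]'
```

```text
t: 12.3
tcp_pos: [0.5578, -0.3476, 0.0748]
eef_rot: [0.001, 1.0, 0.001, -0.0]
force: [-4.5, 2.4, 6.3]
finger_gap: 0.654
```

Contact (Fz rose to 6 N and z stopped at 0.075). Release and lift.

```bash
python3 -m inch '[[[70,0,0,0,0],[100,0,0,0,0],[100,0,0,0,0],[100,0,0,0,0],[100,0,0,-0.3,0],[100,0,0,-0.6,0],[100,0,0,-0.7,0],[100,-0.4,0,-0.7,0],[100,-0.4,0,-0.5,0],[100,0,0,0,0],[100,0,0,0,0]]]'
python3 - <<'E'
from meas import *
go([.61,-.093,.15]);save('wrist','w7');c=load('w7');print(rimfit(c,(325,260),.107,100)); print(blackdisc(c,(250,200)) )
W=cloud(c)
E
```

```text
t: 13.4
tcp_pos: [0.5342, -0.3475, 0.1624]
eef_rot: [0.001, 1.0, 0.002, 0.001]
force: [0.4, -0.5, -1.2]
finger_gap: 1.0
tcp [ 0.5342 -0.3475  0.1624] yaw 0.20 tilt 0.098 t 13.40 gap 1.000 F [ 0.4 -0.5 -1.2]
 units now [ 2.56 -8.47  0.41] turn units 0.03  units after turn [ 2.53 -8.48  0.41]
(array([ 0.5569854 , -0.34698174]), np.float64(0.026825873884294908), 1936, np.float64(0.10669922811581989))
(array([ 0.53145398, -0.34588098]), np.float64(0.2046603543812179))
```

View pics/w7.png

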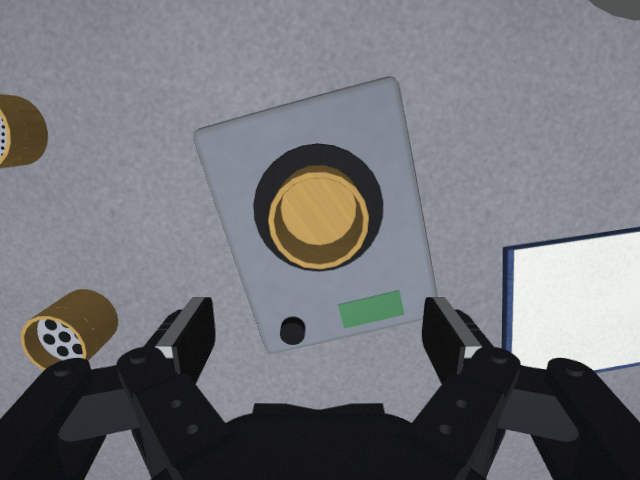

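Pan stands on the platform, rim centre at (318,220) → (0.557,-0.347), rim z 0.107. On to the fine sieve.

```bash
python3 -m inch '[[[100,0.1,-0.4,-0.2,0],[100,0.2,-0.8,0,0],[100,0.2,-0.9,0,0],[100,0.2,-0.9,0,0],[100,0.2,-0.9,0,0],[100,0.2,-0.9,0,0],[100,0.2,-0.9,0,0],[100,0.2,-0.9,0,0],[100,0.2,-0.7,0,0],[100,0.1,-0.3,0,0],[100,0,0,0,0],[100,0,0,0,0],[100,0,0,0,0]]]'
python3 - <<'E'
from meas import *
go([.61,-.093,.1]);save('wrist','w8')
E
```

```text
t: 14.75
tcp_pos: [0.5903, -0.098, 0.1617]
eef_rot: [-0.004, 1.0, 0.006, -0.005]
force: [-0.2, -0.7, 0.1]
finger_gap: 0.996
tcp [ 0.5903 -0.098   0.1617] yaw 0.73 tilt 0.742 t 14.75 gap 0.996 F [-0.2 -0.7  0.1]
 units now [ 0.68 -0.14  2.05] turn units 0.12  units after turn [ 0.66 -0.17  2.06]
```

View pics/w8.png

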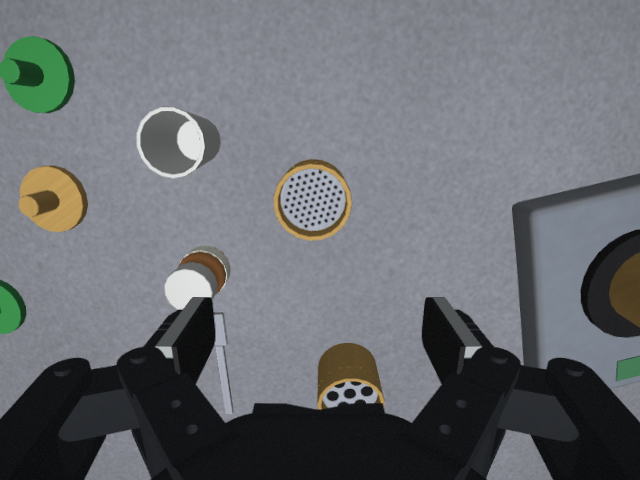

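Fine sieve at (313,200); jar (190,290) and beaker (172,142) clear of the approach.

Run:
```python
from meas import *
c=load('w8');r=rimfit(c,(313,200),.046,60);print(r);go([*r[0],.08])
```

```text
(array([ 0.61117395, -0.09175139]), np.float64(0.026835179428606963), 1002, np.float64(0.04575734050589485))
tcp [ 0.5902 -0.0985  0.1617] yaw 0.69 tilt 0.738 t 14.80 gap 0.997 F [ 0.1 -0.4  0.2]
 units now [ 0.73 -0.19  2.72] turn units 0.12  units after turn [ 0.7  -0.22  2.72]
```

```bash
python3 -m inch '[[[100,0.35,-0.1,0.3,0.1],[100,0.33,-0.1,0.5,0],[100,0,0,0.5,0],[100,0,0,0.5,0],[100,0,0,0.5,0],[100,0,0,0.3,0],[100,0,0,0,0],[100,0,0,0,0]]]'
python3 - <<'E'
from meas import *
save('wrist','w9');c=load('w9');r=rimfit(c,(313,270),.046,100);print(r);go([*r[0],.013])
E
```

```text
t: 15.6
tcp_pos: [0.6132, -0.0953, 0.0735]
eef_rot: [-0.004, 1.0, -0.003, -0.006]
force: [0.4, 0.3, 0.5]
finger_gap: 1.0
(array([ 0.61156759, -0.09181703]), np.float64(0.02676348667917591), 2300, np.float64(0.04546408922375888))
tcp [ 0.6132 -0.0953  0.0736] yaw -0.39 tilt 0.842 t 15.65 gap 1.000 F [-0.2 -0.5 -0.1]
 units now [-0.03 -0.1   2.02] turn units -0.06  units after turn [-0.05 -0.12  2.02]
```

```bash
python3 -m inch '[[[100,-0.03,-0.1,0.3,0],[100,0,0,0.5,0],[100,0,0,0.5,0],[100,0,0,0.4,0],[100,0,0,0.15,0],[100,0,0,0,0],[100,0,0,0,0]]]'
python3 - <<'E'
from meas import *
go([.6116,-.0918,.013])
E
```

```text
t: 16.35
tcp_pos: [0.6122, -0.0915, 0.014]
eef_rot: [-0.004, 1.0, -0.003, -0.006]
force: [0.8, -0.2, 0.2]
finger_gap: 0.996
tcp [ 0.6122 -0.0915  0.014 ] yaw -0.39 tilt 0.759 t 16.35 gap 0.996 F [ 0.8 -0.2  0.2]
 units now [-0.02  0.01  0.03] turn units -0.06  units after turn [-0.02  0.01  0.03]
```

```bash
python3 -m inch '[[[0,0,0,0,0],[0,0,0,0,0],[0,0,0,0,0],[0,0,0,0,0],[0,0,0,0,0],[0,0,0,0,0],[0,0,0,0,0],[0,0,0,-0.2,0],[0,0,0,-0.5,0],[0,0,0,-0.8,0],[0,0,0,-0.8,0],[0,0,0,-0.8,0],[0,0,0,-0.8,0],[0,0,0,-0.8,0],[0,0,0,-0.4,0],[0,0,0,-0.1,0],[0,0,0,0,0]]]' 50
python3 - <<'E'
from meas import *
go([.557,-.347,.165])
E
```

```text
t: 18.05
tcp_pos: [0.6142, -0.0926, 0.1852]
eef_rot: [-0.003, 1.0, -0.003, -0.002]
force: [-0.3, -0.0, -1.3]
finger_gap: 0.663
tcp [ 0.6142 -0.0926  0.1852] yaw -0.37 tilt 0.444 t 18.05 gap 0.663 F [-0.3 -0.  -1.3]
 units now [-1.85  8.5   0.63] turn units -0.06  units after turn [-1.91  8.48  0.67]
```

```bash
python3 -m inch '[[[0,-0.1,0.4,0,0],[0,-0.2,0.8,0,0],[0,-0.2,0.9,0,0],[0,-0.2,0.9,0,0],[0,-0.2,0.9,0,0],[0,-0.2,0.9,0,0],[0,-0.2,0.9,0,0],[0,-0.2,0.9,0,0],[0,-0.2,0.7,0,0],[0,-0.1,0.5,0,0],[0,0,0.1,0,0],[0,0,0,0,0],[0,0,0,0,0]]]'
python3 - <<'E'
from meas import *
save('wrist','w10');c=load('w10');go([.557,-.347,.165]);z=pose()[0][2];print(rimfit(c,(318,342),z+.032,100))
E
```

```text
t: 19.35
tcp_pos: [0.5431, -0.3436, 0.1654]
eef_rot: [-0.008, 1.0, -0.004, -0.018]
force: [-0.2, -0.1, -2.4]
finger_gap: 0.662
tcp [ 0.5433 -0.3432  0.1654] yaw -0.45 tilt 2.258 t 19.40 gap 0.663 F [ 1.4  0.  -2.5]
 units now [ 0.46  0.12 -0.  ] turn units -0.08  units after turn [0.46 0.13 0.01]
(array([ 0.54284655, -0.34340396]), np.float64(0.026751500644241866), 4564, np.float64(0.19577114697839015))
```

View pics/w10.png

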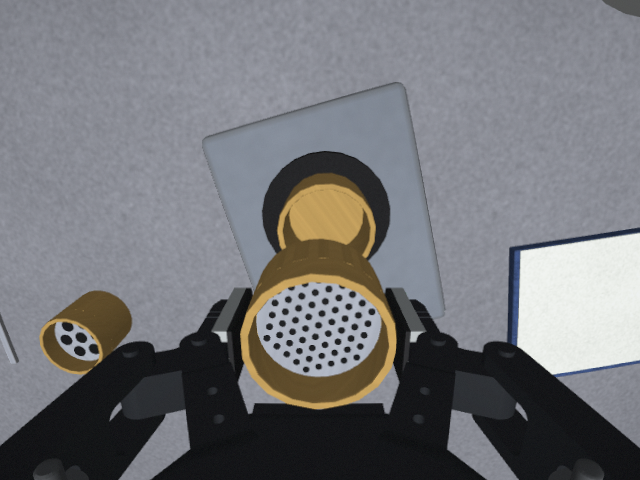

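Fine sieve held (rim 318,342), pan below at (327,222). Tool tilt grew to 2.3°; I'll approach gently and see whether it falls.

```bash
python3 -m inch '[[[0,0.2,0.05,-0.1,0],[0,0.2,0.05,-0.1,0],[0,0,0,0,0],[0,0,0,0,0],[0,0,0,0,0],[0,0,0,0,0]]]'
python3 - <<'E'
from meas import *
p,R,s=pose();print(R[:,2].round(4));go([.557,-.347,.165]);print(s['q'].round(3),s['dq'].round(3))
E
```

```text
t: 20.0
tcp_pos: [0.5595, -0.342, 0.1724]
eef_rot: [-0.008, 1.0, -0.0, -0.017]
force: [-0.4, -1.2, -1.4]
finger_gap: 0.656
[-0.0339  0.0165 -0.9993]
tcp [ 0.5595 -0.342   0.1724] yaw -0.03 tilt 2.161 t 20.00 gap 0.656 F [-0.4 -1.2 -1.4]
 units now [-0.07  0.17  0.25] turn units -0.01  units after turn [-0.08  0.17  0.25]
[ 0.62   0.515 -0.196  1.608  0.109  1.068 -1.179] [-0.001 -0.001 -0.001  0.001  0.003  0.    -0.001]
```

```bash
python3 -m inch '[[[0,0,0.1,0.2,0],[0,0,0.1,0.3,0],[0,0,0,0.4,0],[0,0,0,0.3,0],[0,0,0,0.1,0],[0,0,0,0,0],[0,0,0,0,0],[0,0,0,0,0]]]'
python3 - <<'E'
from meas import *
p,R,s=pose();print(R[:,2].round(4));go([.558,-.347,.115])
save('side','s11');save('wrist','w11')
E
```

```text
t: 20.8
tcp_pos: [0.5564, -0.348, 0.128]
eef_rot: [-0.009, 1.0, -0.001, -0.019]
force: [-0.5, -0.2, -2.3]
finger_gap: 0.658
[-0.0371  0.018  -0.9991]
tcp [ 0.5564 -0.348   0.128 ] yaw -0.09 tilt 2.363 t 20.80 gap 0.658 F [-0.5 -0.2 -2.3]
 units now [ 0.07 -0.03  0.43] turn units -0.02  units after turn [ 0.05 -0.03  0.43]
```

Run:
```python
import cv2
a=cv2.imread('pics/s11.png')[300:460,360:520];cv2.imwrite('pics/s11z.png',cv2.resize(a,None,fx=3.7,fy=3.7))
```

```text
(no output)
```

View pics/s11z.png

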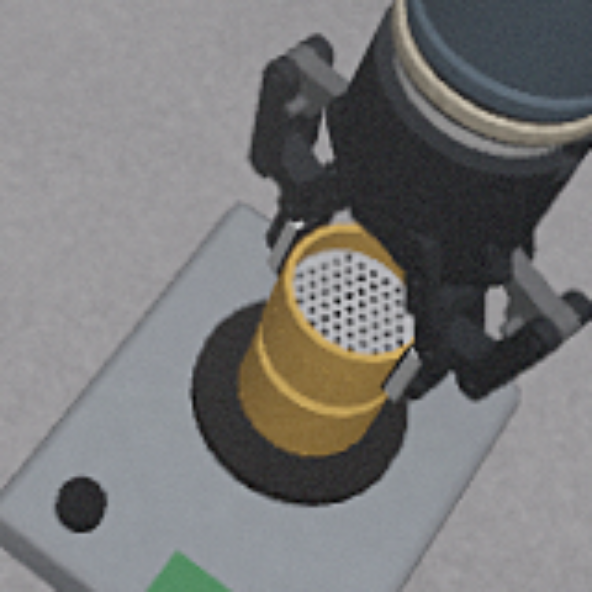

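Side view: sieve aligned above the pan, rim just visible at crop (320,400).

```bash
python3 -m inch '[[[0,0.06,-0.02,0.15,0],[0,0,0,0.15,0],[0,0,0,0.1,0],[0,0,0,0,0],[0,0,0,0,0]]]'
python3 - <<'E'
from meas import *
go([.558,-.347,.115])
E
```

```text
t: 21.4
tcp_pos: [0.559, -0.3476, 0.1169]
eef_rot: [-0.008, 1.0, -0.001, -0.017]
force: [-0.7, -0.4, -0.6]
finger_gap: 0.66
tcp [ 0.559  -0.3476  0.1169] yaw -0.08 tilt 2.158 t 21.40 gap 0.660 F [-0.7 -0.4 -0.6]
 units now [-0.03 -0.02  0.06] turn units -0.01  units after turn [-0.03 -0.02  0.06]
```

```bash
python3 -m inch '[[[0,-0.04,0,0.08,0],[0,0,0,0.06,0],[0,0,0,0.06,0]]]'
python3 - <<'E'
from meas import *
go([.558,-.347,.115])
E
```

```text
t: 21.7
tcp_pos: [0.5598, -0.3479, 0.1166]
eef_rot: [-0.007, 1.0, -0.001, -0.014]
force: [-4.3, 1.4, 7.7]
finger_gap: 0.657
tcp [ 0.5598 -0.3479  0.1166] yaw -0.09 tilt 1.835 t 21.70 gap 0.657 F [-4.3  1.4  7.7]
 units now [-0.06 -0.03  0.06] turn units -0.01  units after turn [-0.06 -0.03  0.05]
```

Contact at z 0.1166, consistent with the shoulder on the rim. Release and inspect.

```bash
python3 -m inch '[[[70,0,0,0,0],[100,0,0,0,0],[100,0,0,0,0],[100,0,0,0,0],[100,0,0,-0.3,0],[100,0,0,-0.6,0],[100,0,0,-0.8,0],[100,-0.3,0,-0.8,0],[100,-0.4,0,-0.5,0],[100,0,0,0,0],[100,0,0,0,0]]]'
python3 - <<'E'
from meas import *
go([.43815,-.1265,.2]);save('wrist','w12');c=load('w12');print(rimfit(c,(325,260),.147,100)); save('side','s12')
a=cv2.imread('pics/s12.png')[300:460,360:520];cv2.imwrite('pics/s12z.png',cv2.resize(a,None,fx=3.7,fy=3.7))
E
```

```text
t: 22.8
tcp_pos: [0.5405, -0.349, 0.2115]
eef_rot: [-0.007, 1.0, -0.001, -0.014]
force: [-0.3, -0.2, -0.6]
finger_gap: 0.998
tcp [ 0.5405 -0.349   0.2115] yaw -0.08 tilt 1.847 t 22.80 gap 0.998 F [-0.3 -0.2 -0.6]
 units now [-3.41 -7.41  0.59] turn units -0.01  units after turn [-3.41 -7.42  0.38]
(array([ 0.5582713 , -0.34738639]), np.float64(0.026802944386729036), 1603, np.float64(0.1467063575418093))
```

View pics/w12.png

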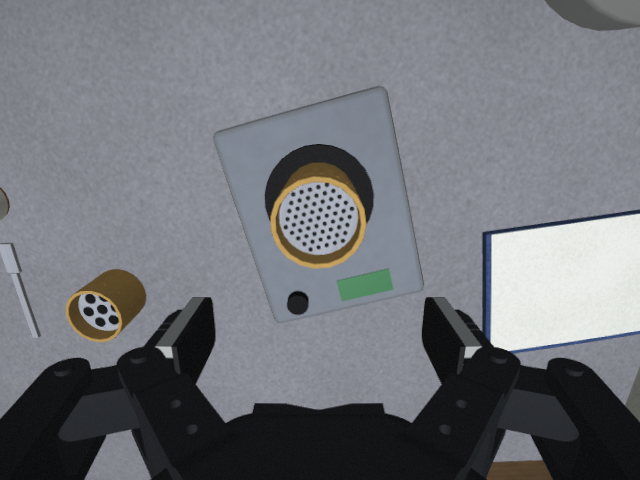

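View pics/s12z.png

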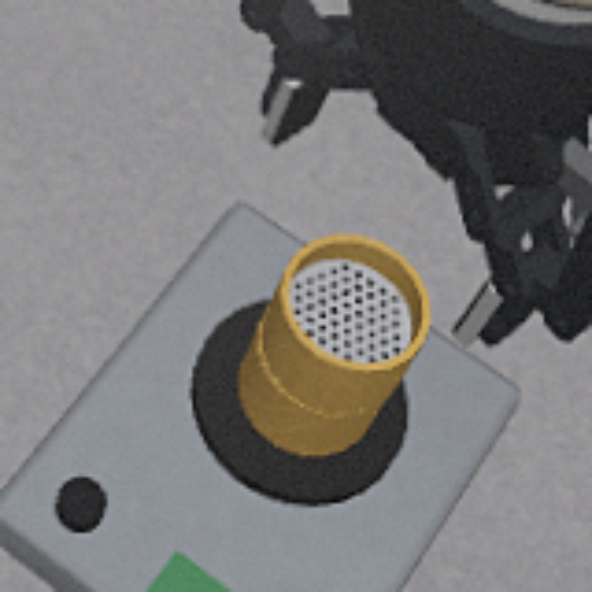

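Fine sieve is seated flush (rim z 0.147, centre within ~1.3 mm of the pan). Next the coarse sieve, more slowly.

```bash
python3 -m inch '[[[100,-0.1,-0.3,0,0],[100,-0.2,-0.55,0,0],[100,-0.2,-0.55,0,0],[100,-0.2,-0.55,0,0],[100,-0.2,-0.55,0,0],[100,-0.2,-0.55,0,0],[100,-0.25,-0.55,0,0],[100,-0.25,-0.55,0,0],[100,-0.25,-0.55,0,0],[100,-0.25,-0.55,0,0],[100,-0.25,-0.55,0,0],[100,-0.25,-0.55,0,0],[100,-0.25,-0.5,0,0],[100,-0.2,-0.4,0,0],[100,-0.1,-0.2,0,0],[100,0,0,0,0],[100,0,0,0,0],[100,0,0,0,0]]]'
python3 - <<'E'
from meas import *
p,R,s=pose();print(R[:,2].round(4));go([.43815,-.1265,.1]);save('wrist','w13')
E
```

```text
t: 24.7
tcp_pos: [0.4349, -0.1042, 0.2071]
eef_rot: [-0.013, 1.0, 0.003, -0.025]
force: [-0.1, 0.3, 0.5]
finger_gap: 1.0
[-0.0504  0.0265 -0.9984]
tcp [ 0.4349 -0.1042  0.2071] yaw 0.41 tilt 3.266 t 24.70 gap 1.000 F [-0.1  0.3  0.5]
 units now [0.28 0.84 3.54] turn units 0.07  units after turn [0.11 0.74 3.57]
```

View pics/w13.png

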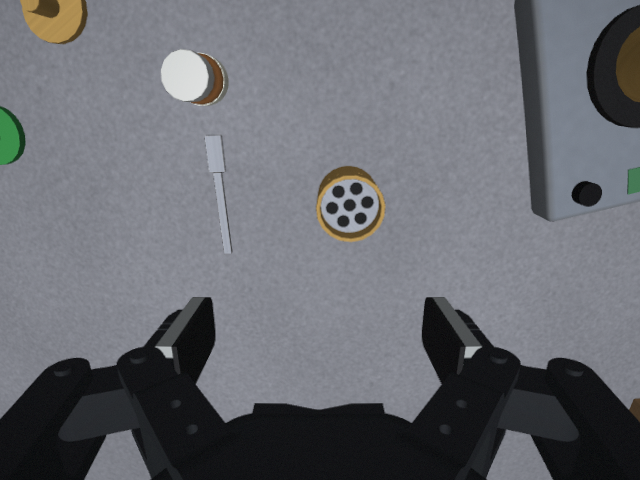

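Coarse sieve at (350,207). Tilt has crept to 3.3°; I'll probe how a fast +x stroke changes it (free space).

```bash
cat > st.py <<'E'
from meas import *
p,R,s=pose();print('lean',R[:,2].round(4),p.round(4),s['t'])
E
python3 -m inch '[[[100,1,0,0,0],[100,1,0,0,0],[100,1,0,0,0],[100,0,0,0,0],[100,0,0,0,0]]]'; python3 st.py
python3 -m inch '[[[100,-0.3,0,0,0],[100,-0.3,0,0,0],[100,-0.3,0,0,0],[100,-0.3,0,0,0],[100,-0.3,0,0,0],[100,-0.3,0,0,0],[100,0,0,0,0],[100,0,0,0,0]]]'; python3 st.py
```

```text
t: 25.25
tcp_pos: [0.528, -0.1078, 0.2013]
eef_rot: [-0.013, 1.0, -0.0, -0.026]
force: [-0.1, -0.3, -1.3]
finger_gap: 1.003
lean [-0.0514  0.0259 -0.9983] [ 0.528  -0.1078  0.2013] 25.25
t: 26.05
tcp_pos: [0.4649, -0.109, 0.2049]
eef_rot: [-0.012, 1.0, -0.002, -0.027]
force: [0.0, -0.7, -0.4]
finger_gap: 0.999
lean [-0.053   0.024  -0.9983] [ 0.4649 -0.109   0.2049] 26.05
```

```bash
python3 -m inch '[[[100,0,0,-1,0],[100,0,0,-1,0],[100,0,0,-1,0],[100,0,0,0,0],[100,0,0,0,0]]]'; python3 st.py
python3 -m inch '[[[100,0,0,0.4,0],[100,0,0,0.4,0],[100,0,0,0.4,0],[100,0,0,0.4,0],[100,0,0,0.4,0],[100,0,0,0.4,0],[100,0,0,0.4,0],[100,0,0,0,0],[100,0,0,0,0]]]'; python3 st.py
```

```text
t: 26.55
tcp_pos: [0.4708, -0.1108, 0.2972]
eef_rot: [-0.013, 1.0, -0.001, -0.027]
force: [-1.0, -0.6, 0.4]
finger_gap: 0.996
lean [-0.0537  0.0251 -0.9982] [ 0.4708 -0.1108  0.2972] 26.55
t: 27.45
tcp_pos: [0.462, -0.1076, 0.2]
eef_rot: [-0.014, 0.999, -0.001, -0.033]
force: [-0.0, -0.6, 0.6]
finger_gap: 0.999
lean [-0.0652  0.0284 -0.9975] [ 0.462  -0.1076  0.2   ] 27.45
```

```bash
python3 -m inch '[[[100,0,0,-0.35,0],[100,0,0,-0.35,0],[100,0,0,-0.35,0],[100,0,0,-0.35,0],[100,0,0,-0.35,0],[100,0,0,-0.35,0],[100,0,0,-0.35,0],[100,0,0,0,0],[100,0,0,0,0]]]'; python3 st.py
python3 -m inch '[[[100,0,0,1,0],[100,0,0,1,0],[100,0,0,0,0],[100,0,0,0,0]]]'; python3 st.py
```

```text
t: 28.35
tcp_pos: [0.4695, -0.1102, 0.2844]
eef_rot: [-0.013, 1.0, -0.001, -0.028]
force: [-0.3, -0.3, 0.2]
finger_gap: 1.002
lean [-0.0559  0.0259 -0.9981] [ 0.4695 -0.1102  0.2844] 28.35
t: 28.75
tcp_pos: [0.4662, -0.1086, 0.223]
eef_rot: [-0.013, 1.0, -0.001, -0.028]
force: [0.5, -0.3, 1.0]
finger_gap: 0.997
lean [-0.0559  0.026  -0.9981] [ 0.4662 -0.1086  0.223 ] 28.75
```

Useful asymmetry: slow up recovers tilt (+0.010), fast down is neutral. Testing y likewise.

```bash
python3 -m inch '[[[100,0,0.3,-0.3,0],[100,0,0.3,-0.3,0],[100,0,0.3,-0.3,0],[100,0,0.3,-0.3,0],[100,0,0.3,-0.3,0],[100,0,0.3,-0.3,0],[100,0,0.3,-0.3,0],[100,0,0.3,-0.3,0],[100,0,0.3,-0.3,0],[100,0,0.3,-0.3,0],[100,0,0,0,0]]]'; python3 st.py
python3 -m inch '[[[100,0,-1,1,0],[100,0,-1,1,0],[100,0,-1,1,0],[100,0,0,0,0],[100,0,0,0,0]]]'; python3 st.py
```

```text
t: 29.85
tcp_pos: [0.4733, -0.2119, 0.3244]
eef_rot: [-0.011, 1.0, -0.003, -0.023]
force: [0.6, 0.5, 0.4]
finger_gap: 0.997
lean [-0.0463  0.022  -0.9987] [ 0.4733 -0.2119  0.3244] 29.85
t: 30.35
tcp_pos: [0.4699, -0.1176, 0.2335]
eef_rot: [-0.011, 1.0, -0.003, -0.023]
force: [0.2, -0.7, -0.1]
finger_gap: 1.001
lean [-0.0456  0.022  -0.9987] [ 0.4699 -0.1176  0.2335] 30.35
```

```bash
python3 -m inch '[[[100,0,0.15,-0.2,0],[100,0,0.15,-0.2,0],[100,0,0.15,-0.2,0],[100,0,0.15,-0.2,0],[100,0,0.15,-0.2,0],[100,0,0.15,-0.2,0],[100,0,0.15,-0.2,0],[100,0,0.15,-0.2,0],[100,0,0.15,-0.2,0],[100,0,0.15,-0.2,0],[100,0,0.15,-0.2,0],[100,0,0.15,-0.2,0],[100,0,0.15,-0.2,0],[100,0,0.15,-0.2,0],[100,0,0.15,-0.2,0],[100,0,0.15,-0.2,0],[100,0,0.15,-0.2,0],[100,0,0,0,0]]]'; python3 st.py
python3 -m inch '[[[100,0,-1,1,0],[100,0,-1,1,0],[100,0,-0.7,1,0],[100,0,0,0,0],[100,0,0,0,0]]]'; python3 st.py
```

```text
t: 32.15
tcp_pos: [0.4752, -0.2077, 0.3465]
eef_rot: [-0.01, 1.0, -0.007, -0.02]
force: [0.5, 0.2, -0.7]
finger_gap: 1.001
lean [-0.0393  0.0194 -0.999 ] [ 0.4752 -0.2077  0.3465] 32.15
t: 32.65
tcp_pos: [0.4737, -0.1243, 0.2567]
eef_rot: [-0.009, 1.0, -0.008, -0.018]
force: [-0.5, -1.1, 0.7]
finger_gap: 0.997
lean [-0.0359  0.0177 -0.9992] [ 0.4737 -0.1243  0.2567] 32.65
```

Run:
```python
from meas import *
c=load('w13');r=rimfit(c,(350,207),.058,60);print(r);go([*r[0],.09])
```

```text
(array([ 0.4381777 , -0.12605882]), np.float64(0.026842993809008862), 752, np.float64(0.05767697787821361))
tcp [ 0.4737 -0.1243  0.2567] yaw -0.90 tilt 2.295 t 32.65 gap 0.997 F [-0.5 -1.1  0.7]
 units now [-0.98  0.17  5.59] turn units -0.15  units after turn [-1.19  0.06  5.56]
```

```bash
python3 -m inch '[[[100,-0.25,0.04,1,0],[100,-0.25,0.04,1,0],[100,-0.25,0.04,1,0],[100,-0.23,0.04,1,-0.15],[100,0,0,0.8,0],[100,0,0,0,0],[100,0,0,0,0],[100,0,0,0,0]]]'
python3 st.py
python3 - <<'E'
from meas import *
save('wrist','w14');c=load('w14');r=rimfit(c,(320,270),.058,100);print(r);go([*r[0],.022])
E
```

```text
t: 33.45
tcp_pos: [0.45, -0.1382, 0.1209]
eef_rot: [-0.004, 1.0, -0.006, -0.006]
force: [-0.4, 0.1, -0.5]
finger_gap: 1.001
lean [-0.0125  0.0082 -0.9999] [ 0.45   -0.1382  0.1209] 33.45
(array([ 0.43856031, -0.12647234]), np.float64(0.026767546303111227), 1577, np.float64(0.05750487400687415))
tcp [ 0.4504 -0.1383  0.1212] yaw -0.73 tilt 0.797 t 33.50 gap 1.003 F [ 0.9 -0.1  0.8]
 units now [-0.36 -0.36  3.31] turn units -0.12  units after turn [-0.4  -0.39  3.31]
```

View pics/w14.png

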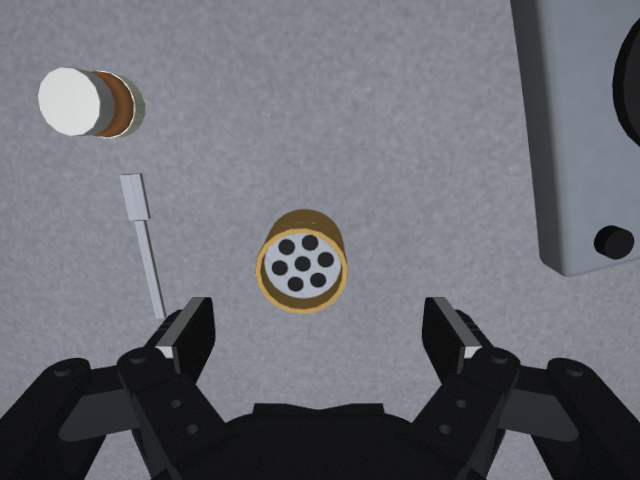

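Coarse sieve at (302,270); tilt is back to 0.8°. Centre, descend, grip.

```bash
python3 -m inch '[[[100,-0.2,-0.2,0,-0.1],[100,-0.2,-0.18,0,0],[100,0,0,0.5,0],[100,0,0,0.5,0],[100,0,0,0,0],[100,0,0,0,0]]]'
python3 - <<'E'
from meas import *
go([.4386,-.1265,.020])
E
```

```text
t: 34.1
tcp_pos: [0.4392, -0.1244, 0.0957]
eef_rot: [-0.003, 1.0, 0.0, -0.001]
force: [-0.1, -0.2, 0.2]
finger_gap: 0.998
tcp [ 0.4392 -0.1244  0.0957] yaw 0.05 tilt 0.336 t 34.10 gap 0.998 F [-0.1 -0.2  0.2]
 units now [-0.01  0.08  2.52] turn units 0.01  units after turn [-0.02  0.07  2.52]
```

```bash
python3 -m inch '[[[100,0,0.06,0.5,0],[100,0,0,0.6,0],[100,0,0,0.6,0],[100,0,0,0.5,0],[100,0,0,0.2,0],[100,0,0,0,0],[100,0,0,0,0]]]'
python3 - <<'E'
from meas import *
go([.4386,-.1265,.020])
E
```

```text
t: 34.8
tcp_pos: [0.4437, -0.1261, 0.0278]
eef_rot: [-0.001, 1.0, 0.001, 0.004]
force: [-0.1, 0.3, -0.8]
finger_gap: 0.998
tcp [ 0.4437 -0.1261  0.0278] yaw 0.10 tilt 0.509 t 34.80 gap 0.998 F [-0.1  0.3 -0.8]
 units now [-0.17  0.01  0.26] turn units 0.02  units after turn [-0.17  0.01  0.26]
```

```bash
python3 -m inch '[[[100,-0.1,0,0.1,0],[100,-0.1,0,0.15,0],[100,0,0,0,0],[100,0,0,0,0],[0,0,0,0,0],[0,0,0,0,0],[0,0,0,0,0],[0,0,0,0,0],[0,0,0,0,0],[0,0,0,0,0],[0,0,0,0,0]]]' 50
python3 - <<'E'
from meas import *
go([.4386,-.1265,.020])
E
```

```text
t: 35.9
tcp_pos: [0.4386, -0.1267, 0.0224]
eef_rot: [-0.0, 1.0, 0.001, 0.006]
force: [-0.5, 0.9, 0.1]
finger_gap: 0.678
tcp [ 0.4386 -0.1267  0.0224] yaw 0.07 tilt 0.722 t 35.90 gap 0.678 F [-0.5  0.9  0.1]
 units now [-0.   -0.01  0.08] turn units 0.01  units after turn [-0.   -0.01  0.08]
```

```bash
python3 -m inch '[[[0,0,0,-0.3,0],[0,0,0,-0.7,0],[0,0,0,-1,0],[0,0,0,-1,0],[0,0,0,-1,0],[0,0,0,-1,0],[0,0,0,-0.8,0],[0,0,0,-0.4,0],[0,0,0,0,0],[0,0,0,0,0]]]'
python3 - <<'E'
from meas import *
go([.558,-.347,.215])
E
```

```text
t: 36.9
tcp_pos: [0.4333, -0.1255, 0.2178]
eef_rot: [-0.001, 1.0, 0.002, 0.005]
force: [-0.0, -0.1, -1.8]
finger_gap: 0.677
tcp [ 0.4333 -0.1255  0.2178] yaw 0.18 tilt 0.536 t 36.90 gap 0.677 F [-0.  -0.1 -1.8]
 units now [4.13 7.4  0.12] turn units 0.03  units after turn [4.16 7.38 0.09]
```

```bash
python3 -m inch '[[[0,0.3,0.4,0,0],[0,0.5,0.9,0,0],[0,0.5,0.9,0,0],[0,0.5,0.9,0,0],[0,0.5,0.9,0,0],[0,0.5,0.9,0,0],[0,0.5,0.9,0,0],[0,0.4,0.8,0,0],[0,0.1,0.3,0,0],[0,0,0,0,0],[0,0,0,0,0],[0,0,0,0,0]]]'
python3 - <<'E'
from meas import *
go([.558,-.347,.2]);save('wrist','w15');c=load('w15');z=pose()[0][2];print(rimfit(c,(318,342),z+.036,100));save('side','s15')
E
```

```text
t: 38.1
tcp_pos: [0.5482, -0.345, 0.1991]
eef_rot: [-0.005, 1.0, 0.002, -0.008]
force: [-0.4, 0.7, -1.7]
finger_gap: 0.675
tcp [ 0.5482 -0.345   0.1991] yaw 0.23 tilt 1.041 t 38.10 gap 0.675 F [-0.4  0.7 -1.7]
 units now [ 0.33  0.07 -0.03] turn units 0.04  units after turn [ 0.33  0.07 -0.03]
(array([ 0.54947783, -0.34477055]), np.float64(0.026641185998946906), 4751, np.float64(0.23400996105332036))
```

View pics/w15.png

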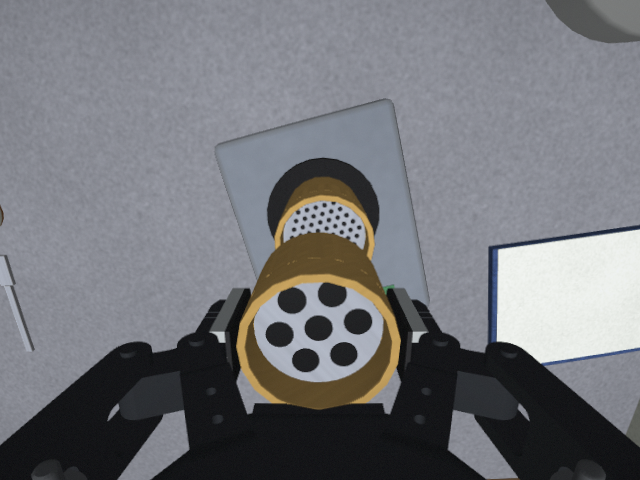

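Coarse sieve held (rim 319,342), fine sieve rim below at (325,235). Move over and lower.

```bash
python3 -m inch '[[[0,0.18,0.05,0,0],[0,0.16,0.03,0,0],[0,0,0,0.5,0],[0,0,0,0.3,0],[0,0,0,0,0],[0,0,0,0,0],[0,0,0,0,0]]]'; python3 st.py
python3 - <<'E'
from meas import *
go([.5583,-.3474,.1634]);save('side','s16')
a=cv2.imread('pics/s16.png')[290:450,360:520];cv2.imwrite('pics/s16z.png',cv2.resize(a,None,fx=3.7,fy=3.7))
E
```

```text
t: 38.9
tcp_pos: [0.5592, -0.3444, 0.1737]
eef_rot: [-0.005, 1.0, 0.004, -0.007]
force: [-0.0, 0.3, -1.9]
finger_gap: 0.672
lean [-0.0146  0.0099 -0.9998] [ 0.5592 -0.3444  0.1737] 38.9
tcp [ 0.5592 -0.3444  0.1737] yaw 0.46 tilt 1.013 t 38.90 gap 0.672 F [-0.   0.3 -1.9]
 units now [-0.03  0.1   0.34] turn units 0.08  units after turn [-0.03  0.1   0.34]
```

View pics/s16z.png

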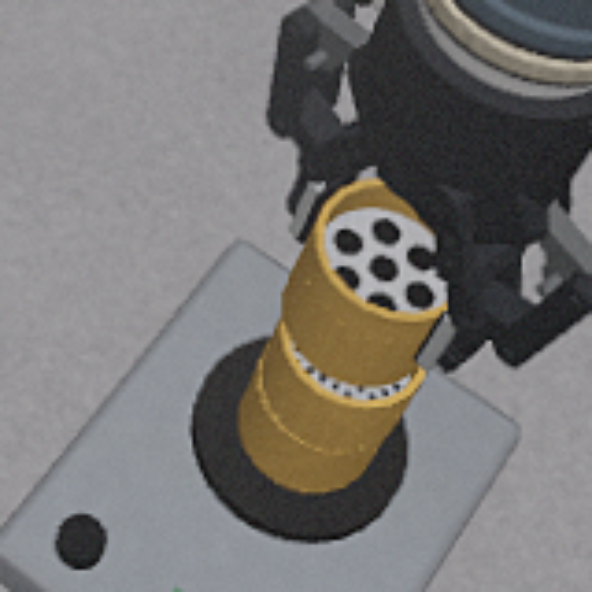

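Coarse sieve is just above the fine rim (gap visible near crop (355,385)); a 3 mm y correction, then down.

```bash
python3 -m inch '[[[0,-0.02,0.09,0,0],[0,0,0.03,0.12,0],[0,0,0,0.15,0],[0,0,0,0,0],[0,0,0,0,0]]]'
python3 - <<'E'
from meas import *
go([.5583,-.3474,.1634])
E
```

```text
t: 39.45
tcp_pos: [0.5587, -0.3491, 0.1659]
eef_rot: [-0.004, 1.0, 0.004, -0.007]
force: [-0.2, -0.3, -1.9]
finger_gap: 0.676
tcp [ 0.5587 -0.3491  0.1659] yaw 0.41 tilt 0.898 t 39.45 gap 0.676 F [-0.2 -0.3 -1.9]
 units now [-0.01 -0.06  0.09] turn units 0.07  units after turn [-0.01 -0.06  0.08]
```

```bash
python3 -m inch '[[[0,0,-0.06,0.08,0],[0,0,0,0.06,0],[0,0,0,0.06,0],[0,0,0,0.06,0]]]'
python3 st.py
```

```text
t: 39.85
tcp_pos: [0.5607, -0.3483, 0.1638]
eef_rot: [-0.002, 1.0, 0.003, -0.004]
force: [-3.2, 0.5, 7.0]
finger_gap: 0.67
lean [-0.007   0.0047 -1.    ] [ 0.5607 -0.3483  0.1638] 39.85
```

Seated by force (7 N) and height (0.1638 vs 0.1634). Release.

```bash
python3 -m inch '[[[70,0,0,0,0],[100,0,0,0,0],[100,0,0,0,0],[100,0,0,0,0],[100,0,0,-0.3,0],[100,0,0,-0.6,0],[100,0,0,-0.8,0],[100,-0.2,0,-0.8,0],[100,-0.3,0,-0.5,0],[100,0,0,0,0],[100,0,0,0,0]]]'
python3 st.py
python3 - <<'E'
from meas import *
go([.58,.133,.2]);save('wrist','w17');c=load('w17');print(rimfit(c,(325,260),.199,110)); save('side','s17')
a=cv2.imread('pics/s17.png')[290:450,360:520];cv2.imwrite('pics/s17z.png',cv2.resize(a,None,fx=3.7,fy=3.7))
E
```

```text
t: 40.95
tcp_pos: [0.5462, -0.348, 0.259]
eef_rot: [-0.003, 1.0, 0.004, -0.003]
force: [0.3, 0.6, -0.2]
finger_gap: 0.999
lean [-0.0061  0.0053 -1.    ] [ 0.5462 -0.348   0.259 ] 40.95
tcp [ 0.5462 -0.348   0.259 ] yaw 0.44 tilt 0.464 t 40.95 gap 0.999 F [ 0.3  0.6 -0.2]
 units now [  1.26 -16.01   2.05] turn units 0.07  units after turn [  1.13 -16.03   1.97]
(array([ 0.56036383, -0.34766229]), np.float64(0.026792948738648244), 1609, np.float64(0.19866853024394646))
```

View pics/w17.png

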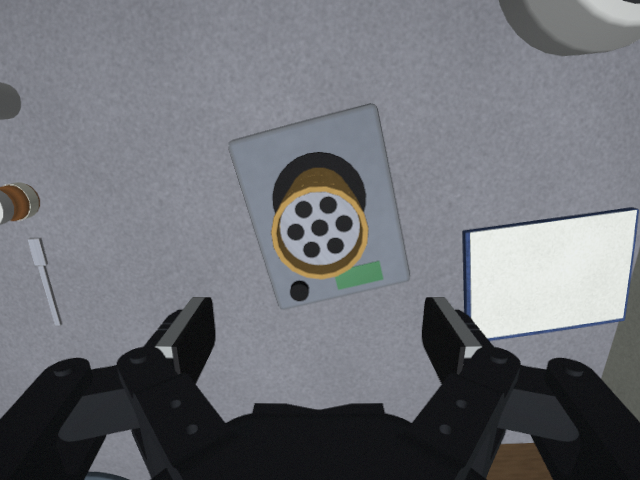

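View pics/s17z.png

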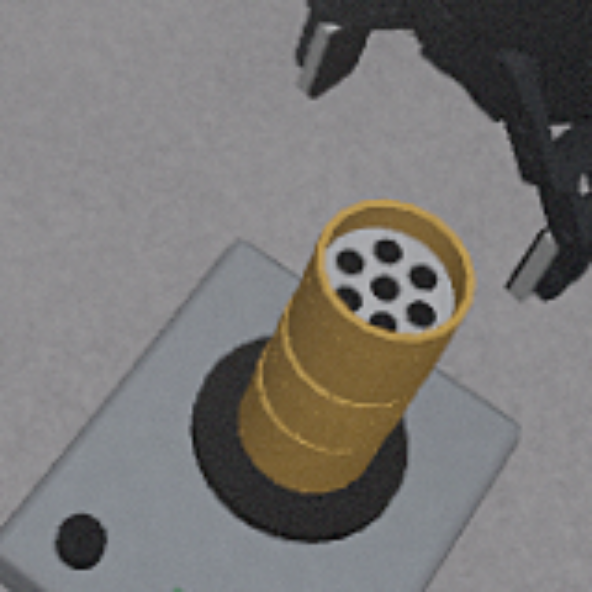

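All three seated: coarse rim z 0.199, centre (0.560,-0.348). Now the lid.

```bash
python3 -m inch '[[[100,0.05,-0.5,0,0],[100,0.07,-1,0.1,0],[100,0.07,-1,0.1,0],[100,0.07,-1,0.1,0],[100,0.07,-1,0.1,0],[100,0.07,-1,0.1,0],[100,0.07,-1,0.1,0],[100,0.07,-1,0.1,0],[100,0.07,-1,0.1,0],[100,0.07,-1,0.1,0],[100,0.07,-1,0.1,0],[100,0.07,-1,0.1,0],[100,0.07,-1,0.1,0],[100,0.07,-1,0.1,0],[100,0.07,-1,0.1,0],[100,0.07,-0.8,0.1,0],[100,0,-0.3,0.1,0],[100,0,0,0,0],[100,0,0,0,0]]]'
python3 st.py
python3 - <<'E'
from meas import *
go([.604,.1335,.12]);save('wrist','w18')
E
```

```text
t: 42.95
tcp_pos: [0.5581, 0.1623, 0.1953]
eef_rot: [-0.009, 1.0, 0.014, -0.021]
force: [0.1, -1.6, 0.5]
finger_gap: 1.002
lean [-0.0413  0.0173 -0.999 ] [0.5581 0.1623 0.1953] 42.95
tcp [0.5581 0.1623 0.1953] yaw 1.61 tilt 2.567 t 42.95 gap 1.002 F [ 0.1 -1.6  0.5]
 units now [1.6  1.05 2.43] turn units 0.27  units after turn [1.53 0.96 2.51]
```

View pics/w18.png

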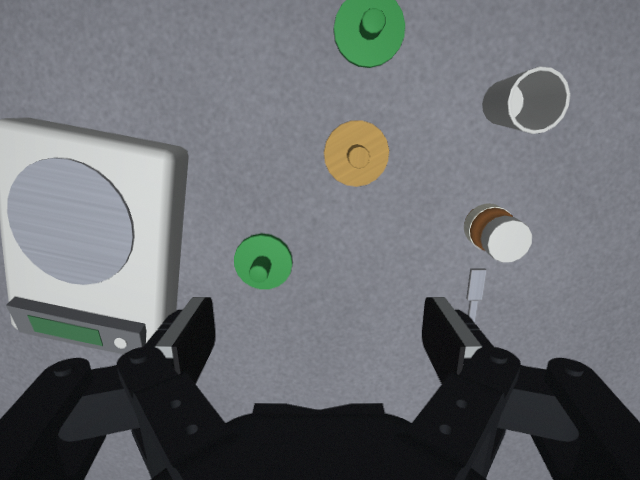

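Brass lid at (357,153), between green decoys at (370,25) and (263,262). Move over it, using a slow-up/fast-down stroke to recover tilt.

```bash
cat >> meas.py <<'E'
def lid(c,s,win=60,z0=0.):
    m=brass(c)>0;W=cloud(c);k=np.zeros_like(m);k[max(0,s[1]-win):s[1]+win,max(0,s[0]-win):s[0]+win]=1
    P=W[k&m];T=P[abs(P[:,2]-.04-z0)<.003];D=P[abs(P[:,2]-.014-z0)<.003]
    lo=np.percentile(D[:,:2],0.5,0);hi=np.percentile(D[:,:2],99.5,0)
    return 'knob',T.mean(0).round(4),len(T),'disc',((lo+hi)/2).round(4),(hi-lo).round(4),len(D)
E
python3 - <<'E'
from meas import *
print(lid(load('w18'),(357,153),50))
E
python3 -m inch '[[[100,0.1,0.1,-0.3,0.1],[80,0.1,0.1,-0.3,0.1],[60,0.1,0.1,-0.3,0.1],[45,0.1,0.1,-0.3,0],[45,0.1,0.1,-0.3,0],[45,0.1,0.1,-0.3,0],[45,0.1,0.1,-0.3,0],[45,0.1,0.1,-0.3,0],[45,0.1,0.1,-0.3,0],[45,0.1,0,-0.3,0],[45,0,0,0,0]]]'; python3 st.py
python3 -m inch '[[[45,0,0,1,0],[45,0,0,1,0],[45,0,0,1,0],[45,0,0,1,0],[45,0,0,0,0],[45,0,0,0,0]]]'; python3 st.py;python3 - <<'E'
from meas import *
go([.604,.1335,.12])
E
```

```text
('knob', array([0.6051, 0.1344, 0.0399]), 358, 'disc', array([0.605 , 0.1343]), array([0.054 , 0.0545]), 2866)
t: 44.1
tcp_pos: [0.5969, 0.1247, 0.2939]
eef_rot: [-0.008, 1.0, -0.008, -0.018]
force: [0.8, 0.5, -0.3]
finger_gap: 0.454
lean [-0.0363  0.0161 -0.9992] [0.5969 0.1247 0.2939] 44.1
t: 44.7
tcp_pos: [0.593, 0.1287, 0.1717]
eef_rot: [-0.009, 1.0, -0.007, -0.017]
force: [0.2, 0.6, 0.2]
finger_gap: 0.453
lean [-0.0345  0.0175 -0.9993] [0.593  0.1287 0.1717] 44.7
tcp [0.593  0.1287 0.1717] yaw -0.81 tilt 2.218 t 44.70 gap 0.453 F [0.2 0.6 0.2]
 units now [ 0.43 -0.13  1.71] turn units -0.13  units after turn [ 0.37 -0.16  1.72]
```

```bash
python3 -m inch '[[[45,0.2,-0.08,0.5,-0.1],[45,0.2,-0.06,0.6,0],[45,0,0,0.6,0],[45,0,0,0.4,0],[45,0,0,0,0],[45,0,0,0,0]]]'; python3 st.py;python3 - <<'E'
from meas import *
save('wrist','w19');print(lid(load('w19'),(330,260),110))
go([.605,.1343,.018])
E
```

```text
t: 45.3
tcp_pos: [0.6082, 0.136, 0.1076]
eef_rot: [-0.01, 1.0, -0.001, -0.013]
force: [-1.6, 0.0, -0.0]
finger_gap: 0.451
lean [-0.0262  0.0199 -0.9995] [0.6082 0.136  0.1076] 45.3
('knob', array([0.6056, 0.1338, 0.0399]), 595, 'disc', array([0.6055, 0.1341]), array([0.0548, 0.0544]), 4181)
tcp [0.6081 0.1359 0.1076] yaw -0.15 tilt 1.885 t 45.35 gap 0.452 F [-0.3  0.1 -0.5]
 units now [-0.02  0.11  2.99] turn units -0.03  units after turn [-0.1   0.05  2.99]
```

View pics/w19.png

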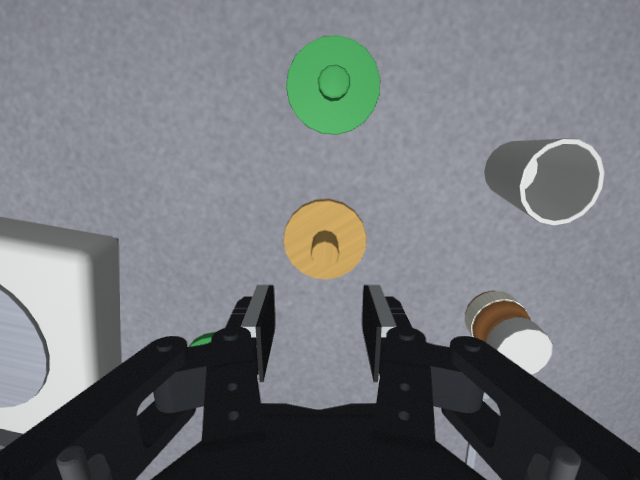

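Knob at (325,250), aligned between the fingers; descending.

```bash
python3 -m inch '[[[45,-0.04,0.07,0.5,0],[45,0,0,0.6,0],[45,0,0,0.6,0],[45,0,0,0.4,0],[45,0,0,0,0],[45,0,0,0,0]]]';python3 - <<'E'
from meas import *
go([.6055,.134,.018])
E
```

```text
t: 45.95
tcp_pos: [0.607, 0.1347, 0.0431]
eef_rot: [-0.01, 1.0, -0.002, -0.01]
force: [0.4, 0.5, 1.1]
finger_gap: 0.448
tcp [0.607  0.1347 0.0431] yaw -0.20 tilt 1.670 t 45.95 gap 0.448 F [0.4 0.5 1.1]
 units now [-0.03  0.04  0.84] turn units -0.03  units after turn [-0.05  0.02  0.84]
```

```bash
python3 -m inch '[[[45,-0.04,0.03,0.3,0],[45,0,0,0.3,0],[45,0,0,0.2,0],[45,0,0,0,0],[45,0,0,0,0],[0,0,0,0,0],[0,0,0,0,0],[0,0,0,0,0],[0,0,0,0,0],[0,0,0,0,0],[0,0,0,0,0],[0,0,0,0,0]]]' 50;python3 st.py
python3 - <<'E'
from meas import *
go([.6055,.134,.018]);save('wrist','w20')
E
```

```text
t: 47.15
tcp_pos: [0.6068, 0.1345, 0.0194]
eef_rot: [-0.011, 1.0, -0.002, -0.008]
force: [-0.2, -1.1, -0.1]
finger_gap: 0.188
lean [-0.0164  0.0214 -0.9996] [0.6068 0.1345 0.0194] 47.15
tcp [0.6068 0.1345 0.0194] yaw -0.22 tilt 1.545 t 47.15 gap 0.188 F [-0.2 -1.1 -0.1]
 units now [-0.04  0.02  0.05] turn units -0.04  units after turn [-0.04  0.02  0.05]
```

View pics/w20.png

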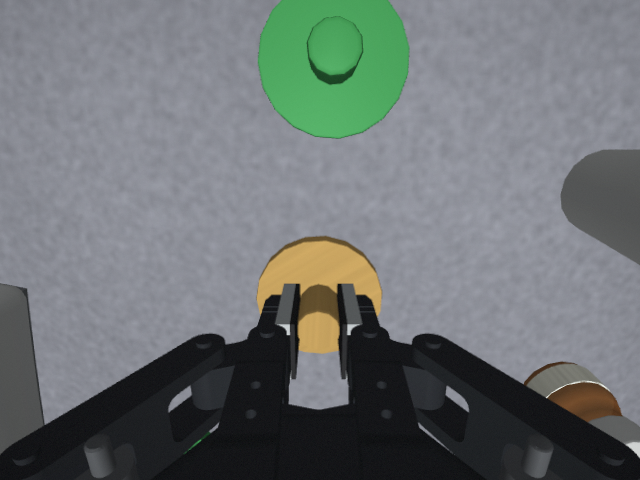

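Knob gripped at (320,325). Lift straight to 0.27.

```bash
python3 -m inch '[[[0,0,0,-0.2,0],[0,0,0,-0.5,0],[0,0,0,-0.5,0],[0,0,0,-0.5,0],[0,0,0,-0.5,0],[0,0,0,-0.5,0],[0,0,0,-0.5,0],[0,0,0,-0.5,0],[0,0,0,-0.5,0],[0,0,0,-0.5,0],[0,0,0,-0.5,0],[0,0,0,-0.5,0],[0,0,0,-0.5,0],[0,0,0,-0.5,0],[0,0,0,-0.5,0],[0,0,0,-0.5,0],[0,0,0,-0.5,0],[0,0,0,-0.4,0],[0,0,0,-0.2,0],[0,0,0,0,0]]]'; python3 st.py
python3 - <<'E'
from meas import *
go([.56,-.348,.26]);
E
```

```text
t: 49.2
tcp_pos: [0.6091, 0.1291, 0.3199]
eef_rot: [-0.012, 1.0, -0.001, 0.002]
force: [0.2, -0.6, -1.0]
finger_gap: 0.185
lean [ 0.0032  0.0247 -0.9997] [0.6091 0.1291 0.3199] 49.2
tcp [0.6091 0.1291 0.3199] yaw -0.11 tilt 1.427 t 49.20 gap 0.185 F [ 0.2 -0.6 -1. ]
 units now [-1.61 15.95  1.6 ] turn units -0.02  units after turn [-1.64 15.9   2.  ]
```

```bash
python3 -m inch '[[[0,-0.05,0.4,0,0],[0,-0.1,0.8,0,0],[0,-0.1,0.9,0,0],[0,-0.1,0.9,0,0],[0,-0.1,0.9,0,0],[0,-0.1,0.9,0,0],[0,-0.1,0.9,0,0],[0,-0.1,0.9,0,0],[0,-0.1,0.9,0,0],[0,-0.1,0.9,0,0],[0,-0.1,0.9,0,0],[0,-0.1,0.9,0,0],[0,-0.1,0.9,0,0],[0,-0.1,0.8,0,0],[0,-0.1,0.5,0,0],[0,0,0.2,0,0],[0,0,0,0,0],[0,0,0,0,0]]]'; python3 st.py
python3 - <<'E'
from meas import *
go([.56,-.348,.26]);
E
```

```text
t: 51.0
tcp_pos: [0.5476, -0.2762, 0.2938]
eef_rot: [-0.013, 1.0, -0.005, -0.015]
force: [0.3, 0.4, -1.1]
finger_gap: 0.194
lean [-0.0302  0.0261 -0.9992] [ 0.5476 -0.2762  0.2938] 51.0
tcp [ 0.5476 -0.2762  0.2938] yaw -0.52 tilt 2.288 t 51.00 gap 0.194 F [ 0.3  0.4 -1.1]
 units now [0.47 2.42 1.05] turn units -0.09  units after turn [0.41 2.39 1.13]
```

```bash
python3 -m inch '[[[0,0.1,0.5,0.1,0],[0,0.1,0.7,0.2,0],[0,0.1,0.7,0.1,0],[0,0.1,0.4,0.1,0],[0,0,0.1,0,0],[0,0,0,0,0],[0,0,0,0,0]]]'; python3 st.py
python3 - <<'E'
from meas import *
go([.56,-.348,.2124]);save('wrist','w21');save('side','s21')
a=cv2.imread('pics/s21.png')[230:430,360:560];cv2.imwrite('pics/s21z.png',cv2.resize(a,None,fx=3,fy=3))
E
```

```text
t: 51.7
tcp_pos: [0.5609, -0.3521, 0.2739]
eef_rot: [-0.014, 1.0, -0.003, -0.015]
force: [-0.8, 0.1, -0.9]
finger_gap: 0.189
lean [-0.0307  0.0274 -0.9992] [ 0.5609 -0.3521  0.2739] 51.7
tcp [ 0.5609 -0.3521  0.2739] yaw -0.30 tilt 2.359 t 51.70 gap 0.189 F [-0.8  0.1 -0.9]
 units now [ 0.03 -0.08  2.05] turn units -0.05  units after turn [-0.03 -0.14  2.05]
```

View pics/w21.png

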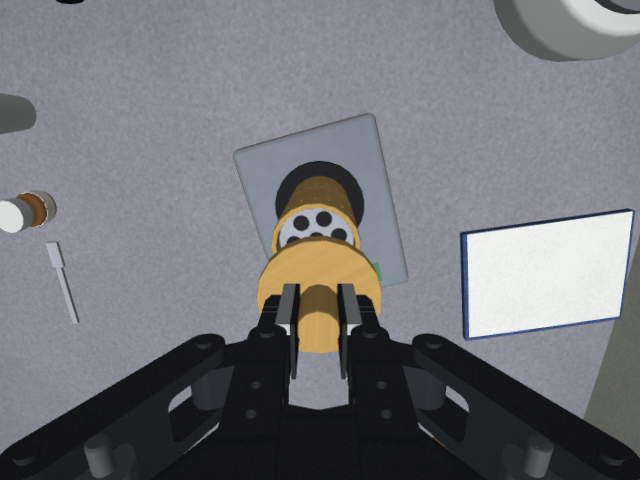

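View pics/s21z.png

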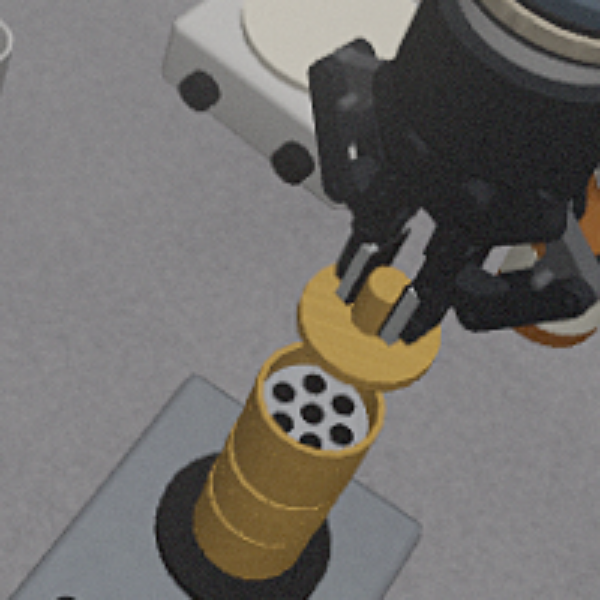

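Lid held (disc centre ≈(320,300)), coarse rim below at (316,235). Check disc position from its visible outline, then correct.

```bash
cat >> meas.py <<'E'
def heldlid(c,ztop):
    m=brass(c)>0;W=cloud(c);k=np.zeros_like(m);k[225:360,245:395]=1
    k&=m&(abs(W[...,2]-ztop)<.005);P=W[k]
    n=np.linalg.lstsq(np.c_[P[:,:2],np.ones(len(P))],P[:,2],rcond=None)[0]
    cc=max(cv2.findContours(k.astype(np.uint8),0,1)[0],key=len)[:,0];Q=W[cc[:,1],cc[:,0]]
    ctr,r=circ(Q)
    for _ in range(20):
        d=np.hypot(*(Q[:,:2]-ctr).T);g=Q[(abs(d-.0285)<.0025)];ctr,r=circ(g)
    return ctr.round(4),r.round(4),len(g),'slopes',n.round(3)
E
python3 - <<'E'
from meas import *
z=pose()[0][2]
print(heldlid(load('w21'),z-.0055)); print(rimfit(load('w21'),(316,235),.199,50))
E
```

```text
(array([ 0.5599, -0.3516]), np.float64(0.028), 228, 'slopes', array([-0.028,  0.013,  0.289]))
(array([ 0.56080402, -0.3477313 ]), np.float64(0.026627675252607466), 736, np.float64(0.19877072465570825))
```

```bash
python3 -m inch '[[[0,0.06,-0.06,0.3,0],[0,0.04,-0.04,0.5,0],[0,0,0,0.5,0],[0,0,0,0.2,0],[0,0,0,0,0],[0,0,0,0,0]]]'; python3 st.py
python3 - <<'E'
from meas import *
go([.5618,-.3482,.2124]);save('side','s22');save('wrist','w22');z=pose()[0][2];print(heldlid(load('w22'),z-.0055))
a=cv2.imread('pics/s22.png')[230:430,360:560];cv2.imwrite('pics/s22z.png',cv2.resize(a,None,fx=3,fy=3))
E
```

```text
t: 52.4
tcp_pos: [0.5632, -0.3431, 0.2254]
eef_rot: [-0.014, 1.0, -0.0, -0.015]
force: [0.4, -1.2, -1.1]
finger_gap: 0.191
lean [-0.0308  0.0287 -0.9991] [ 0.5632 -0.3431  0.2254] 52.4
tcp [ 0.5632 -0.3431  0.2254] yaw 0.02 tilt 2.415 t 52.40 gap 0.191 F [ 0.4 -1.2 -1.1]
 units now [-0.03  0.18  0.43] turn units 0.00  units after turn [-0.05  0.17  0.43]
(array([ 0.5624, -0.3427]), np.float64(0.028), 229, 'slopes', array([-0.028,  0.015,  0.241]))
```

View pics/s22z.png

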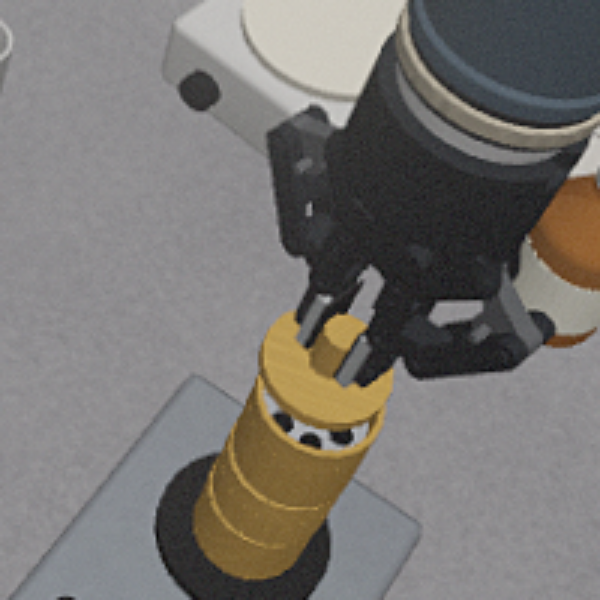

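Lid is 5 mm off in y, ~7 mm above the rim. Correct first.

```bash
python3 -m inch '[[[0,-0.03,0.1,0,0],[0,0,0.07,0,0],[0,0,0,0,0],[0,0,0,0,0],[0,0,0,0,0]]]'
python3 - <<'E'
from meas import *
go([.5618,-.3482,.2124]);save('wrist','w23');z=pose()[0][2];print(heldlid(load('w23'),z-.0055))
E
```

```text
t: 53.0
tcp_pos: [0.5631, -0.3501, 0.2278]
eef_rot: [-0.013, 1.0, -0.001, -0.013]
force: [0.0, -0.1, -1.2]
finger_gap: 0.189
tcp [ 0.5631 -0.3501  0.2278] yaw -0.06 tilt 2.144 t 53.00 gap 0.189 F [ 0.  -0.1 -1.2]
 units now [-0.03 -0.05  0.51] turn units -0.01  units after turn [-0.04 -0.06  0.51]
(array([ 0.5621, -0.3496]), np.float64(0.028), 231, 'slopes', array([-0.028,  0.013,  0.243]))
```

```bash
python3 -m inch '[[[0,-0.03,-0.03,0.1,0],[0,0,0,0.15,0],[0,0,0,0.15,0],[0,0,0,0,0],[0,0,0,0,0]]]'; python3 st.py
python3 - <<'E'
from meas import *
go([.5618,-.3482,.2124])
E
```

```text
t: 53.55
tcp_pos: [0.5616, -0.3482, 0.2142]
eef_rot: [-0.013, 1.0, -0.0, -0.014]
force: [-0.1, -0.2, -0.2]
finger_gap: 0.189
lean [-0.0277  0.0268 -0.9993] [ 0.5616 -0.3482  0.2142] 53.55
tcp [ 0.5616 -0.3482  0.2142] yaw -0.02 tilt 2.209 t 53.55 gap 0.189 F [-0.1 -0.2 -0.2]
 units now [ 0.01 -0.    0.06] turn units -0.00  units after turn [ 0.01 -0.    0.06]
```

```bash
python3 -m inch '[[[0,0,0,0.08,0],[0,0,0,0.06,0],[0,0,0,0.06,0]]]'; python3 st.py
```

```text
t: 53.85
tcp_pos: [0.5633, -0.3493, 0.2124]
eef_rot: [-0.012, 1.0, -0.0, -0.011]
force: [-1.8, 0.7, 6.0]
finger_gap: 0.192
lean [-0.0223  0.0231 -0.9995] [ 0.5633 -0.3493  0.2124] 53.85
```

Seated at 0.2124 as predicted, 6 N. Release part-way and lift straight up.

```bash
python3 -m inch '[[[30,0,0,0,0],[50,0,0,0,0],[50,0,0,0,0],[50,0,0,0,0],[50,0,0,-0.3,0],[50,0,0,-0.6,0],[50,0,0,-0.8,0],[50,-0.2,0,-0.8,0],[50,-0.3,0,-0.5,0],[50,-0.3,0,0,0],[50,0,0,0,0],[50,0,0,0,0]]]'; python3 st.py
python3 - <<'E'
from meas import *
save('wrist','w24');save('side','s24');save('scene','c24')
print(lid(load('w24'),(320,270),130,z0=.193))
c=load('s24');print(lid(c,(470,325),60,z0=.193));
a=cv2.imread('pics/s24.png')[230:430,360:560];cv2.imwrite('pics/s24z.png',cv2.resize(a,None,fx=3,fy=3))
W=cloud(c);m=brass(c)>0;k=np.zeros_like(m);k[270:380,420:520]=1
P=W[k&m&(abs(W[...,2]-.207)<.004)];n=np.linalg.lstsq(np.c_[P[:,:2],np.ones(len(P))],P[:,2],rcond=None)[0];print('side disc slopes',n,len(P),P[:,2].mean())
c=load('w24');W=cloud(c);m=brass(c)>0
P=W[m&(abs(W[...,2]-.207)<.004)];n=np.linalg.lstsq(np.c_[P[:,:2],np.ones(len(P))],P[:,2],rcond=None)[0];print('wrist disc slopes',n,len(P),P[:,2].mean())
E
```

```text
t: 55.05
tcp_pos: [0.5394, -0.3512, 0.3072]
eef_rot: [-0.012, 1.0, -0.0, -0.011]
force: [0.2, 0.4, -0.9]
finger_gap: 0.499
lean [-0.0229  0.0236 -0.9995] [ 0.5394 -0.3512  0.3072] 55.05
('knob', array([ 0.5616, -0.3487,  0.233 ]), 614, 'disc', array([ 0.5618, -0.3484]), array([0.0546, 0.0544]), 4435)
('knob', array([ 0.5615, -0.3502,  0.2312]), 104, 'disc', array([ 0.5616, -0.3506]), array([0.0557, 0.055 ]), 1005)
side disc slopes [-0.00045779 -0.00079156  0.20549715] 1066 0.2055200614321403
wrist disc slopes [-0.0021609   0.00123895  0.20883361] 4453 0.20718431374156251
```

View pics/w24.png

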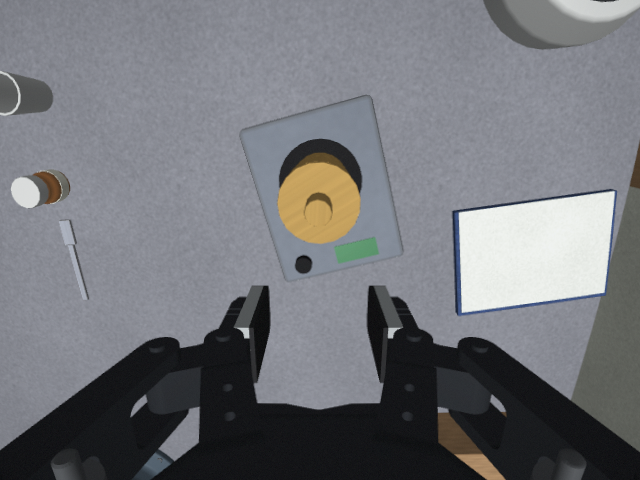

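View pics/s24.png

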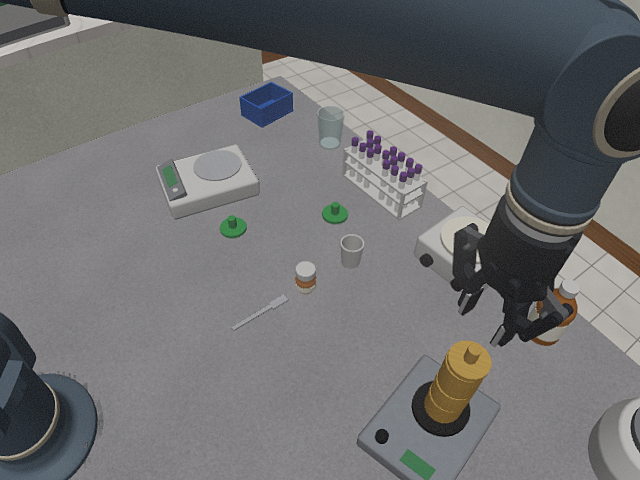

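View pics/s24z.png

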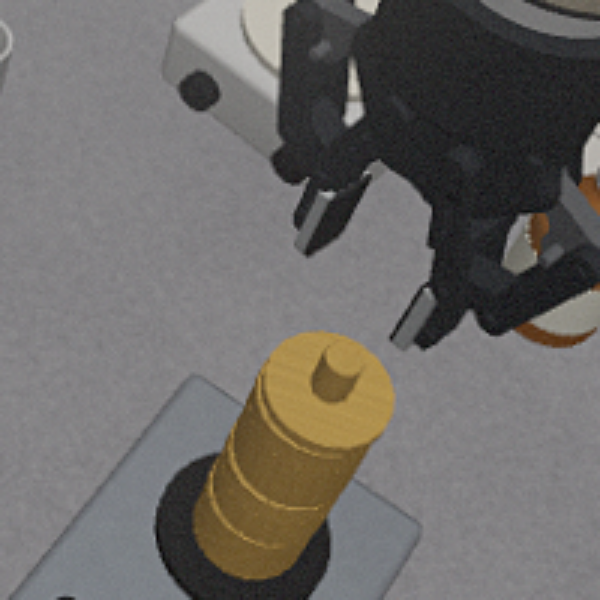

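The stack is complete: the lid lies flat (slope about 0.002) with its disc top at z 0.207, the nominal height, and the gripper is clear. The jar (306,277), beaker (352,250) and spatula (260,312) are where they started.

```bash
python3 -c "
from workcell import bot
print(bot.hand_in())"
```

```text
the job is handed in; nothing more can be done
None
```

I built the stack on the shaker platform in the order pan, fine sieve, coarse sieve, lid. I then released everything, backed the gripper clear, and handed in at about 55 s of the 112 s allowed. No verdict is reported on hand-in.

| Piece | Top height measured / nominal (m) | Centre measured (m) | Offset from piece below |
|---|---|---|---|
| Pan | 0.107 / 0.107 | (0.557, -0.347) | about 1.5 mm from the platform centre |
| Fine sieve | 0.1467 / 0.147 | (0.558, -0.347) | about 1.3 mm |
| Coarse sieve | 0.1987 / 0.199 | (0.560, -0.348) | about 2 mm |
| Lid | disc 0.207 / 0.207, knob 0.233 / 0.233 | (0.562, -0.348) | about 1.5 mm |

- **Tilt:** the lid measured level within about 0.002 rad.
- **Bystanders:** the jar, beaker and spatula showed no visible change in the last side picture. I did not measure their positions again.
- **Camera disagreement:** the scene and side cameras differed by 4–5 mm in absolute position when I first measured the pieces. I relied on the wrist camera instead. In the final check the side and wrist cameras still differed by about 2 mm in y and 2 mm in height.
- **Tool lean:** the tool drifted to as much as 3.8° off vertical during travel, and I partly corrected it. The fine sieve and lid were set down with the tool leaning about 2°, and both settled flush on release.

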